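# Hook the dropped clamp ring out from behind the waste-corner guard

### The job

A steel clamp ring has dropped behind the fixed guard of the sharps corner, where no hand or gripper may go. Take the hooked rod from its green mat, put its prong gently down into the ring's hole and, with the rod alone, draw the ring, flat on the counter, out under the guard until you feel it come up against both arms of the blue V stop, then keep it snug there with a light steady pull of about 8 N for one second, never pulling it into the stop harder than 12 N. Unhook, leaving the ring lying in the stop, and lay the rod gently back on its mat on its own feet; do not bump the guard or disturb anything else.

Things in the scene. Friction and masses are not known exactly. Their poses are not given: they have to be found in the camera images.
- guard: Fixed white tube guard. Origin: middle of its mouth, on the counter; +x goes in behind it, y across, z up. Posts at x 0 and 150 mm, y -110 and 110 mm (flanges 26 mm); side rails 50 and 108 mm up; roof bars across at x 30, 70, 110, 150 mm, 103 to 113 mm up. Yellow header plate, 6 mm thick at x = 0, from z = 74 to 116 mm; below it the mouth is open to the counter, no sill. Back panel at x = 150 mm.
- ring: The dropped steel clamp ring, flat on the counter 45 to 95 mm behind the mouth and at most 30 mm off the middle: outer diameter 46 mm, hole 20 mm through, 10 mm thick, about 0.11 kg. Origin: centre of its underside; z is its axis.
- stop: Base of a hard blue V stop, 15 mm high at most, in front of the mouth; axes as the guard's. The V opens to +x (to the mouth); arms 36 mm long, 30 deg from the y axis. It is clamped firm on its slide, up to 12 mm either way along x, where is not measured: feel for it. The seated ring's centre is at y = 0, x = the V's shift; the V's inner corner is 26.6 mm behind it. Base reaches x = -66 mm.
- rod: Hooked rod, 0.18 kg. Origin: at foot level below the handle's middle; +x to the hook, z up. Steel bar 8 mm thick, axis at z = 36 mm, x = -70 to 210 mm; blue handle x = -35 to 35 mm, 16 mm wide, z = 24 to 48 mm. At x = 210 mm a round 8 mm prong goes down to z = 0, rounded end; at x = -70 mm a leg goes down to a 58 mm wide crossbar, z = 0 to 8 mm. It stands level on these.
- grip (a point): Centre of the rod's blue handle (rod x = 0, 36 mm above the feet). The handle is gripped across its 16 mm width.
- prong (a point): Lower end of the rod's prong (rod x = 210 mm, z = 0).
- mat: Thin green mat, 340 mm along its x by 130 mm along its y, flat on the counter (no noticeable height); origin at its middle. The rod starts on it, about along its x.
- tub: Yellow waste tub with a red lid standing behind the guard's back panel, 122 mm across, 155 mm tall; origin at its underside. To be left alone.
- vial: Amber vial, 26 mm across, 50 mm tall, standing behind the guard near one side; origin at its underside. To be left alone.
- cap: Orange cap, 28 mm across, 24 mm tall, behind the guard near a side (vial and cap may have changed sides); origin at its underside. To be left alone.
- bowl: Steel bowl, 120 mm across, 45 mm tall, on the far part of the counter. To be left alone.
- spray: White bottle with blue cap, 60 mm across, 170 mm tall, on the far part of the counter. To be left alone.
- cup: Clear cup, 64 mm across, 70 mm tall, on the far part of the counter. To be left alone.
Mind the look-alikes: they are no part of the job. Of the things that look like the stop, take the one that is nearest to the robot's base at the start.

How it is judged:
By the outcome, as a careful person would: the job done as asked, in the order asked, and still so for the second after the job is handed in, with the robot touching nothing.
It also fails if it takes over 66 s, if anything falls off the work surface, if the arm or the gripper's body presses on something with over 40 N, if the wrist force passes 120 N, or if a joint passes its speed limit or range.

### The arm

A 6-joint arm with a two-finger parallel gripper is mounted at the origin on the work surface. World frame = base frame: x ahead of the robot, y to its left, z up, the work surface at z = 0. Lengths are in m, angles in rad, forces in N, time in s.
With the tool pointing down it reaches from about 0.3 to 0.875 m from the base axis. Payload 6.4 kg.
Tool frame: the origin (TCP) lies midway between the tips of the shut fingers; the grasp point (between the pads) lies 19 mm behind it; z points along the fingers, y is the direction in which the jaws open and shut (so a half turn about z gives the same grasp; the last joint's range is limited). The gripper opens to 85 mm and grips with 20 to 120 N. Pads are 22 mm wide; open, the fingers measure 114 mm over their backs; the gripper's body (76 mm by 85 mm) begins 54 mm behind the grasp point. The pads swing forward as they close: fully open they stand 13 mm farther back than shut.
Start: joints at [0.905, 0.181, 1.607, -0, 1.354, -0.206], TCP at [0.255, 0.515, 0.231] pointing down, gripper open.
Joint ranges: [-2.99, 2.99], [-0.89, 2.07], [0.3, 2.58], [-1.14, 4.28], [0, 2.63], [-3.12, 3.12]. Speed limits (rad/s): [2.57, 2.57, 3.01, 3.14, 3.14, 3.14].

### API

Orientations are given as a unit quaternion [w, x, y, z].
In Python, from bench import get_obs, camera, hand_in gives the robot as it stands.
- The arm moves only by the tool drive_tool, never from a script. Its argument "deltas" is a list of rows, each a list of 2 entries, a list of its own where there are three numbers: the shift along the world's x, y, z in m, then the turn about the world's z in rad. A call has 1 to 10 rows; each row shifts and turns the pose as measured when the row begins; what a row does not reach is not made up. A row lasts 1/10 s, in which the tool goes at most 50 mm and 8.59 degrees, less where a joint would pass 70% of its speed; a pose out of reach is approached as far as the arm can. A call is refused whole if a number of a shift passes 0.05 or a number of a turn 0.15, either way. A call with a gripper value outside its range is refused whole. "gripper" is the opening, from 0 (shut) to 1 (fully open), set as the call begins (left out, the last holds). The fingers move at their own pace and stop on an object; the grip force is fixed at half the most. Time passes only in rows, so rows that do not move let the fingers close. It gives the time, the measured TCP pose, the force and the opening at its end, in the units of the state.
- get_obs(): the state, without advancing time (a new reading comes with each control period).
- camera(name): name is "side" or "top" or "wrist"; returns a dict with "frame" (480x640x3 uint8, red, green, blue), "fx", "fy", "cx", "cy" (pixels), "eye" and "attitude" of the camera in the world. Camera axes: x right, y down, z forward; pixel columns grow to the right and rows downward; lengths in m; the calibration is good to about 2 mm. A picture is of the moment at which its call begins. There is no depth.
- hand_in(): hands the job in, once; it reports no verdict.
The state is a dict: "time_s": time; "q": joint angles; "dq": joint speeds; "joint_efforts": joint torques, N m; "eef_pos": TCP position; "eef_rot": TCP orientation; "wrist_force": force on the tool from outside, world axes, zero at the start; "torque": the same for the moment, N m; "opening": opening from 0.0 (shut) to 1.0 (fully open).
Only numpy, scipy, OpenCV 4.12 (cv2) and the standard library are available. Lean on these libraries where they do the work, as an engineer would, in place of code of your own. Each camera call takes 0.05 s, during which the arm holds its last target.

## Working session

There is one attempt and no reset: what is moved stays moved. The work goes in short steps, Python scripts to look and compute and a tool call to move; the robot and the scene stay as the last step left them, time stands still between calls to the robot, and variables do not carry over. Pictures are saved under pics/ and viewed, and the job is handed in when it is done.

Besides the shell and the picture viewer there is one more tool, called after "Call:" by a JSON object that holds its "api" and its "payload". drive_tool: Moves the arm, as the interface text tells. Its arguments: {"type":"object","properties":{"deltas":{"type":"array","items":{"type":"array"}},"gripper":{"type":"number"}},"required":["deltas"]}

```bash
mkdir -p pics; ls; python3 - <<'E'
from bench import get_obs,camera
import cv2,json
o=get_obs();print(o)
for n in ["side","top","wrist"]:
    c=camera(n);cv2.imwrite(f"pics/{n}0.png",c["frame"][:,:,::-1]);print(n,{k:v for k,v in c.items() if k!="frame"})
E
```

```text
pics
{'time_s': 0.0, 'q': array([ 9.04694939e-01,  1.81531256e-01,  1.60801488e+00,  2.27905151e-05,
        1.35380839e+00, -2.06305290e-01]), 'dq': array([-0.00075969, -0.00144257, -0.00066627, -0.00112841,  0.0002388 ,
        0.00041895]), 'joint_efforts': array([-1.11181831e-03, -4.44893575e+01, -3.51319706e+01, -5.96244063e-04,
        9.44548199e-03,  1.40983664e-05]), 'eef_pos': array([0.25479436, 0.5148449 , 0.23038634]), 'eef_rot': array([-3.82282290e-04,  2.27880566e-01,  9.73688693e-01, -7.93749791e-04]), 'wrist_force': array([0.91083602, 0.04774588, 0.01450778]), 'torque': array([-0.03266784, -0.01746501, -0.02036369]), 'opening': 1.004858903786607}
side {'fx': 617.203191911698, 'fy': 617.203191911698, 'cx': 322.62246633214323, 'cy': 247.31644077681872, 'eye': array([0.55210746, 0.76775628, 0.96316247]), 'attitude': array([ 0.0138604 , -0.02878541,  0.93995989, -0.33978624])}
top {'fx': 475.07867942054054, 'fy': 475.07867942054054, 'cx': 315.09178998129465, 'cy': 231.87891008950743, 'eye': array([0.50973163, 0.01205102, 0.99645196]), 'attitude': array([ 0.03435564, -0.70198366,  0.71050312, -0.03498494])}
wrist {'fx': 415.787764703906, 'fy': 415.787764703906, 'cx': 320.6561769633219, 'cy': 235.28430917139912, 'eye': array([0.18513329, 0.54943804, 0.37305765]), 'attitude': array([0.13034135, 0.83939277, 0.52153439, 0.08020462])}
```

View pics/side0.png

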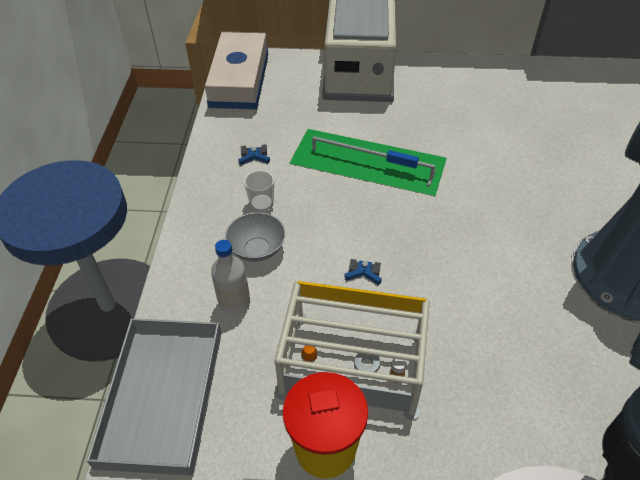

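View pics/top0.png

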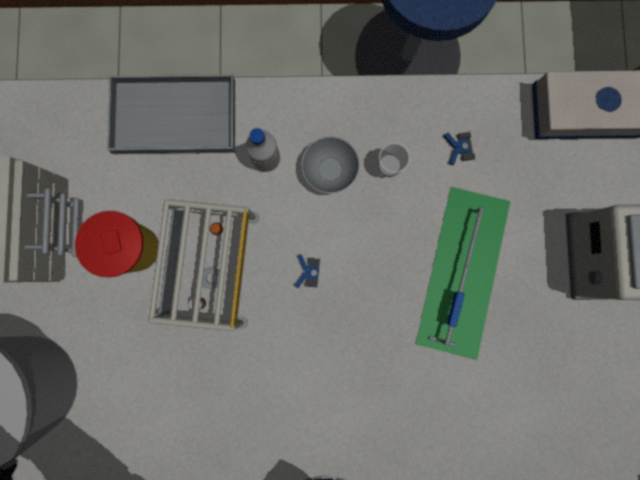

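View pics/wrist0.png

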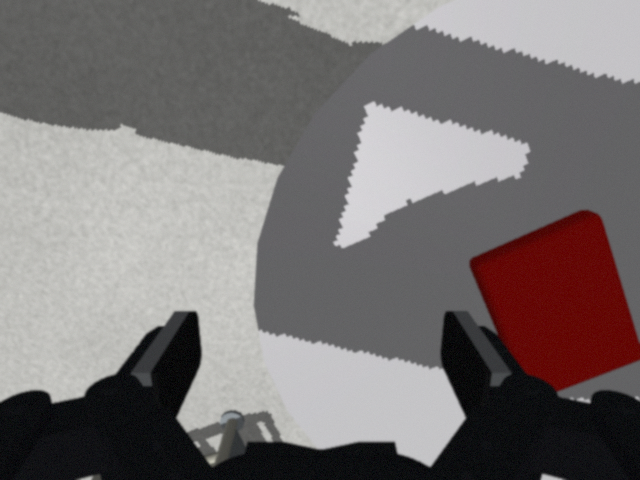

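The top view shows the guard around (200,265) with its mouth facing right, the near stop at (308,271), and the rod on its mat around (460,280) with its hook up. The look-alike stop is at (460,147). Next I'll zoom in and measure.

```bash
cat > h.py <<'E'
import numpy as np,cv2
from bench import get_obs,camera
from scipy.spatial.transform import Rotation as R
def rot(q): return R.from_quat([q[1],q[2],q[3],q[0]])
def ray(c,u,v):
    d=rot(c["attitude"]).apply([(u-c["cx"])/c["fx"],(v-c["cy"])/c["fy"],1.0]);return np.array(c["eye"]),d
def onz(c,u,v,z):
    e,d=ray(c,u,v);return e+d*(z-e[2])/d[2]
def proj(c,p):
    q=rot(c["attitude"]).inv().apply(np.array(p)-c["eye"]);return np.array([c["fx"]*q[0]/q[2]+c["cx"],c["fy"]*q[1]/q[2]+c["cy"]])
def crop(c,x0,y0,x1,y1,s,name):
    cv2.imwrite(name,cv2.resize(c["frame"][y0:y1,x0:x1,::-1],None,fx=s,fy=s,interpolation=cv2.INTER_CUBIC))
E
python3 - <<'E'
from h import *
import pickle
c=camera("top");s=camera("side");pickle.dump((c,s),open("c0.pkl","wb"))
crop(c,140,190,340,340,4,"pics/t1.png")
crop(c,400,170,520,370,3,"pics/t2.png")
crop(s,265,250,445,425,4,"pics/s1.png".replace("s1","s1"))
crop(s,280,120,460,200,4,"pics/s2.png")
E
```

```text
(no output)
```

View pics/t1.png

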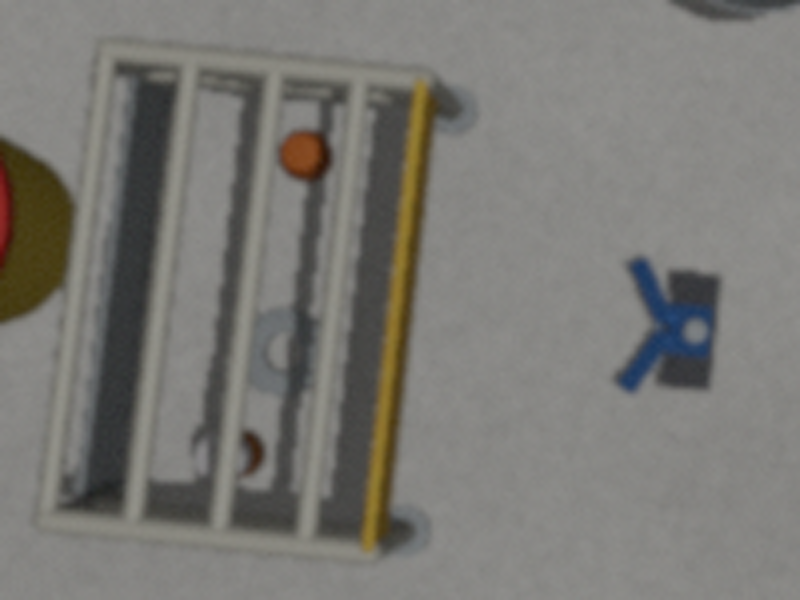

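View pics/t2.png

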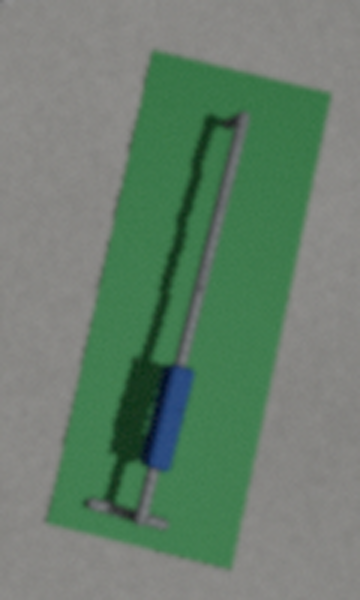

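View pics/s1.png

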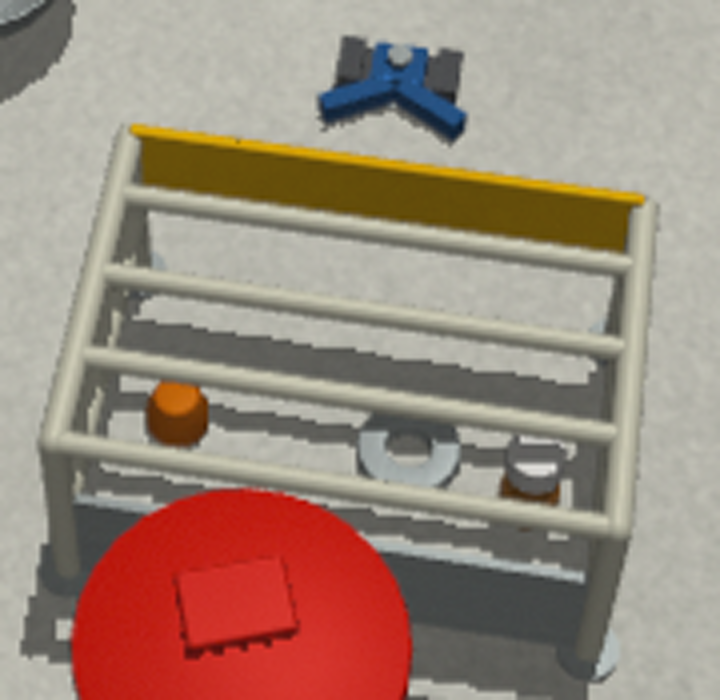

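View pics/s2.png

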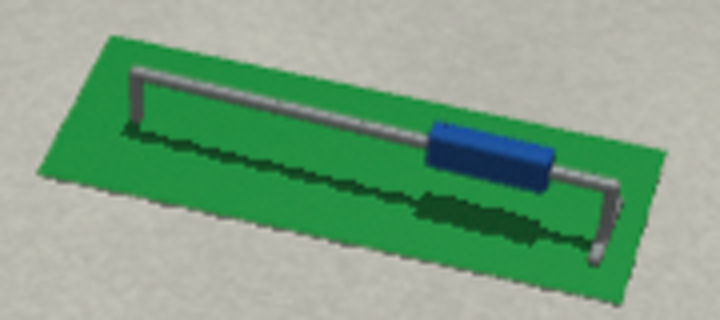

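The crops show the following:
- **Ring:** behind the second roof bar, around t1 crop (283,350) and s1 crop (409,450).
- **Stop:** the V tip is at crop (680,330).
- **Rod:** the prong end is at t2 (240,118) and the handle is near (170,418).

```bash
cat > m.py <<'E'
from h import *
import pickle
c,s=pickle.load(open("c0.pkl","rb"))
T=lambda X,Y,x0=140,y0=190,k=4:(x0+(X+.5)/k-.5,y0+(Y+.5)/k-.5)
f=lambda p:np.round(p[:2],4)
for n,cam,a,b in [("top",c,T(422,82),T(372,548)),("side",s,T(132,128,265,250),T(642,198,265,250))]:
    A,B=onz(cam,*a,.116),onz(cam,*b,.116)
    d=A-B;print(n,"hdr",f(A),f(B),"mid",f((A+B)/2),"len",np.hypot(*d[:2]),"yaw of guard +y",np.arctan2(d[1],d[0]))
# roof rear bar ends for orientation (z~.108 axis)
def mask(cam,lo,hi,box):
    h=cv2.cvtColor(cam["frame"],cv2.COLOR_RGB2HSV);m=cv2.inRange(h,lo,hi);z=np.zeros_like(m);x0,y0,x1,y1=box;z[y0:y1,x0:x1]=m[y0:y1,x0:x1];return z
for n,cam,bt,bm in [("top",c,(440,280,480,335),(400,170,520,370)),("side",s,(380,145,425,170),(280,120,460,200))]:
    m=mask(cam,(100,120,40),(125,255,255),bt);
    r=cv2.minAreaRect(cv2.findNonZero(m));print(n,"handle",r)
    k=cv2.connectedComponentsWithStats(m)
    print("handle centroid @36/48",f(onz(cam,*r[0],.036)),f(onz(cam,*r[0],.048)))
    m=mask(cam,(50,80,20),(75,255,255),bm);m=cv2.morphologyEx(m,cv2.MORPH_OPEN,np.ones((3,3)))
    h=cv2.convexHull(cv2.findNonZero(m));q=cv2.approxPolyDP(h,8,True)[:,0]
    P=np.array([onz(cam,*p,0)[:2] for p in q]);print("mat",q.tolist(),np.round(P,4).tolist(),"mean",f(P.mean(0)))
    bx=(285,245,330,295) if n=="top" else (340,255,390,290)
    m=mask(cam,(100,120,40),(125,255,255),bx);h=cv2.convexHull(cv2.findNonZero(m));q=cv2.approxPolyDP(h,1.5,True)[:,0]
    print("stop",q.tolist(),[f(onz(cam,*p,.015)).tolist() for p in q])
print("ring top",f(onz(c,*T(283,350),.01)),"hole",f(onz(c,*T(283,352),.01)))
print("ring side",f(onz(s,*T(409,450,265,250),.01)))
for nm,X,Y,z in [("prong top",240,115,.036),("foot L",90,505,.004),("foot R",163,523,.004),("handle top end",178,368,.048),("handle bot end",157,467,.048)]:
    print(nm,f(onz(c,*T(X,Y,400,170,3),z)))
for nm,X,Y,z in [("prong top",137,72,.038),("prong low",134,128,0),("prong low edge",137,122,0),("foot near",598,262,.004)]:
    print(nm,f(onz(s,*T(X,Y,280,120,4),z)))
E
python3 m.py
```

```text
top hdr [0.6388 0.1411] [0.4243 0.1634] mid [0.5316 0.1523] len 0.21566370989050002 yaw of guard +y -0.10368973256926425
side hdr [0.6401 0.1432] [0.4247 0.1668] mid [0.5324 0.155 ] len 0.21676693408066877 yaw of guard +y -0.10934407304766941
top handle ((455.294189453125, 308.82354736328125), (9.216354370117188, 34.440059661865234), 14.03624439239502)
handle centroid @36/48 [ 0.4463 -0.2679] [ 0.4471 -0.2644]
mat [[508, 201], [476, 358], [416, 343], [451, 188]] [[0.6687, -0.3994], [0.3435, -0.3168], [0.3753, -0.1945], [0.6981, -0.2796]] mean [ 0.5214 -0.2976]
stop [[317, 267], [316, 278], [296, 286], [299, 256]] [[0.5335, 0.0075], [0.511, 0.0099], [0.4952, 0.0511], [0.5567, 0.0444]]
side handle ((401.83441162109375, 158.5786895751953), (30.977569580078125, 10.822108268737793), 13.240520477294922)
handle centroid @36/48 [ 0.4481 -0.2673] [ 0.4494 -0.2539]
mat [[445, 158], [435, 195], [290, 163], [307, 129]] [[0.3448, -0.3151], [0.3741, -0.1939], [0.6999, -0.2781], [0.6706, -0.4005]] mean [ 0.5223 -0.2969]
stop [[380, 281], [377, 283], [347, 279], [345, 274], [359, 261], [371, 262]] [[0.4936, 0.058], [0.4993, 0.0631], [0.5567, 0.0569], [0.561, 0.0451], [0.5349, 0.0115], [0.5114, 0.0127]]
ring top [0.5155 0.2281] hole [0.5144 0.2281]
ring side [0.5154 0.2314]
prong top [ 0.6492 -0.326 ]
foot L [ 0.3855 -0.2221]
foot R [ 0.3728 -0.2716]
handle top end [ 0.4793 -0.273 ]
handle bot end [ 0.415  -0.2566]
prong top [ 0.6477 -0.3248]
prong low [ 0.6498 -0.3199]
prong low edge [ 0.6484 -0.3252]
foot near [ 0.3861 -0.2198]
```

Call:
{"api": "drive_tool", "payload": {"deltas": [[[0.01,-0.04,0],-0.149],[[0.01,-0.04,0],-0.149],[[0.01,-0.04,0],-0.149],[[0.01,-0.04,0],-0.149],[[0.01,-0.04,0],-0.149],[[0.01,-0.04,0],-0.149],[[0.01,-0.04,0],-0.149],[[0.01,-0.04,0],-0.149],[[0.01,-0.04,0],-0.149],[[0.01,-0.04,0],-0.149]], "gripper": 1}}

```text
time_s: 1.25
eef_pos: [0.354, 0.1047, 0.23]
eef_rot: [0.001, 0.831, 0.556, 0.001]
wrist_force: [1.3, 0.4, -0.2]
opening: 0.998
```

Call:
{"api": "drive_tool", "payload": {"deltas": [[[0.009,-0.037,-0.005],-0.145],[[0.009,-0.037,-0.005],-0.145],[[0.009,-0.037,-0.005],-0.145],[[0.009,-0.037,-0.005],-0.145],[[0.009,-0.037,-0.005],-0.145],[[0.009,-0.037,-0.01],-0.145],[[0.009,-0.037,-0.01],-0.145],[[0.009,-0.037,-0.01],-0.145],[[0.009,-0.037,-0.01],-0.145],[[0.009,-0.037,-0.01],-0.145]]}}

```text
time_s: 2.25
eef_pos: [0.4462, -0.2834, 0.1554]
eef_rot: [0.006, 0.987, -0.16, 0.003]
wrist_force: [1.0, 0.9, 0.6]
opening: 1.001
```

```bash
cat > st.py <<'E'
from h import *
o=get_obs();q=rot(o["eef_rot"]);x=q.apply([1,0,0]);z=q.apply([0,0,1])
print(round(o["time_s"],2),np.round(o["eef_pos"],4),"yaw",round(np.arctan2(x[1],x[0]),4),"z",np.round(z,3),"F",np.round(o["wrist_force"],2),"M",np.round(o["torque"],3),"q",np.round(o["q"],2),round(o["opening"],3))
E
python3 st.py; python3 -c "
from h import *
c=camera('wrist');cv2.imwrite('pics/w1.png',c['frame'][:,:,::-1])
print(proj(c,[.447,-.267,.048]),{k:v for k,v in c.items() if k in('eye','attitude')})"
```

```text
2.25 [ 0.4462 -0.2834  0.1554] yaw -0.3215 z [ 0.004 -0.013 -1.   ] F [0.99 0.87 0.61] M [-0.004  0.002  0.007] q [-0.79  0.15  1.8  -0.01  1.17  1.11] 1.001
[293.46192666 239.90068346] {'eye': array([ 0.51864784, -0.30605896,  0.29859802]), 'attitude': array([-0.09158139, -0.57785089,  0.80239735,  0.11772721])}
```

View pics/w1.png

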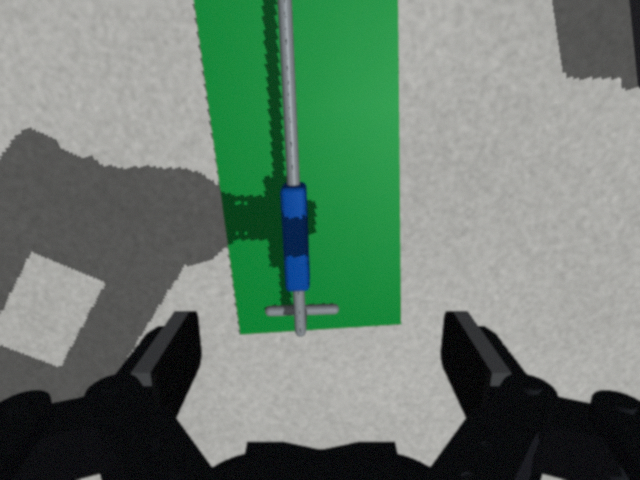

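```bash
python3 - <<'E'
from h import *
c=camera('wrist')
h=cv2.cvtColor(c["frame"],cv2.COLOR_RGB2HSV);m=cv2.inRange(h,(100,120,30),(125,255,255));m[:150]=0;m[320:]=0;m[:,:250]=0;m[:,350:]=0
r=cv2.minAreaRect(cv2.findNonZero(m));print(r);b=cv2.boxPoints(r);b=b[np.argsort(b[:,1])]
P=onz(c,*b[:2].mean(0),.048);Q=onz(c,*b[2:].mean(0),.048);print(P,Q,(P+Q)/2,np.arctan2(*(P-Q)[1::-1]))
A=onz(c,285,10,.04);B=onz(c,292.5,175,.04);print("bar yaw",np.arctan2(*(A-B)[1::-1]),A,B)
print("foot",onz(c,268,311,.008),onz(c,338,310,.008))
E
python3 st.py
```

```text
((287.761962890625, 241.0361328125), (107.52023315429688, 26.40912628173828), 85.76361083984375)
[ 0.48115951 -0.27855364  0.048     ] [ 0.41295105 -0.25865171  0.048     ] [ 0.44705528 -0.26860268  0.048     ] -0.2838994680999039
bar yaw -0.30559252419361904 [ 0.57279349 -0.31284433  0.04      ] [ 0.48546762 -0.28529523  0.04      ]
foot [ 0.38906227 -0.22820282  0.008     ] [ 0.37200919 -0.27930825  0.008     ]
2.35 [ 0.4459 -0.2855  0.1542] yaw -0.322 z [ 0.003 -0.013 -1.   ] F [ 0.68 -0.32  0.35] M [-0.003 -0.012  0.018] q [-0.79  0.16  1.8  -0.01  1.17  1.11] 0.999
```

Call:
{"api": "drive_tool", "payload": {"deltas": [[[0.001,0.0175,-0.015],0.037],[[0,0,-0.025],0],[[0,0,-0.025],0],[[0,0,-0.025],0],[[0,0,-0.02],0],[[0,0,-0.01],0],[[0,0,0],0]]}}

```text
time_s: 3.05
eef_pos: [0.4465, -0.2656, 0.0314]
eef_rot: [0.006, 0.99, -0.138, 0.003]
wrist_force: [0.0, -0.2, 0.1]
opening: 0.999
```

```bash
python3 st.py
```

```text
3.05 [ 0.4465 -0.2656  0.0314] yaw -0.2769 z [ 0.004 -0.013 -1.   ] F [ 0.01 -0.17  0.06] M [ 0.025 -0.027  0.007] q [-0.76  0.33  1.88 -0.01  0.91  1.09] 0.999
```

Call:
{"api": "drive_tool", "payload": {"deltas": [[[0.0005,-0.0025,-0.01],-0.008],[[0,0,-0.0045],0],[[0,0,0],0]]}}

```text
time_s: 3.35
eef_pos: [0.4485, -0.2692, 0.0182]
eef_rot: [0.007, 0.99, -0.142, 0.004]
wrist_force: [-0.3, -0.1, -0.6]
opening: 1.001
```

```bash
python3 st.py; python3 -c "
from h import *
c=camera('wrist');cv2.imwrite('pics/w2.png',c['frame'][:,:,::-1])"
```

```text
3.35 [ 0.4485 -0.2692  0.0182] yaw -0.2843 z [ 0.007 -0.015 -1.   ] F [-0.34 -0.1  -0.61] M [-0.011  0.032  0.029] q [-0.76  0.36  1.88 -0.01  0.89  1.1 ] 1.001
```

View pics/w2.png

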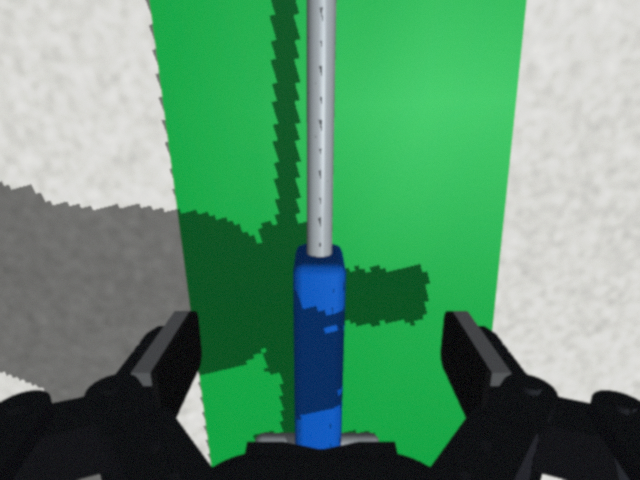

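The wrist view shows the handle centred between the fingers (u≈320) and parallel to them, so I'll close the gripper.

Call:
{"api": "drive_tool", "payload": {"deltas": [[[0,0,0],0],[[0,0,0],0],[[0,0,0],0],[[0,0,0],0],[[0,0,0],0],[[0,0,0],0],[[0,0,0],0],[[0,0,0],0]], "gripper": 0}}

```text
time_s: 4.2
eef_pos: [0.4498, -0.2704, 0.0204]
eef_rot: [0.008, 0.99, -0.142, 0.006]
wrist_force: [-0.1, -0.2, 0.6]
opening: 0.179
```

```bash
python3 st.py
```

```text
4.2 [ 0.4498 -0.2704  0.0204] yaw -0.2845 z [ 0.01  -0.018 -1.   ] F [-0.13 -0.23  0.56] M [ 0.089 -0.006  0.007] q [-0.76  0.36  1.88 -0.01  0.89  1.1 ] 0.179
```

Call:
{"api": "drive_tool", "payload": {"deltas": [[[0,0,0.005],0],[[0,0,0.01],0],[[0,0,0.02],0],[[0,0,0.02],0],[[0,0,0.01],0]]}}

```text
time_s: 4.7
eef_pos: [0.4476, -0.2684, 0.0868]
eef_rot: [0.006, 0.99, -0.142, 0.003]
wrist_force: [-0.4, -1.2, -1.1]
opening: 0.181
```

```bash
python3 st.py;python3 st.py;python3 - <<'E'
from h import *
c=camera('side');crop(c,260,80,480,220,3,"pics/s3.png")
E
python3 st.py
```

```text
4.7 [ 0.4476 -0.2684  0.0868] yaw -0.2844 z [ 0.005 -0.013 -1.   ] F [-0.44 -1.21 -1.1 ] M [-0.009  0.085 -0.017] q [-0.76  0.24  1.86 -0.01  1.03  1.09] 0.181
4.7 [ 0.4476 -0.2684  0.0868] yaw -0.2844 z [ 0.005 -0.013 -1.   ] F [-0.44 -1.21 -1.1 ] M [-0.009  0.085 -0.017] q [-0.76  0.24  1.86 -0.01  1.03  1.09] 0.181
4.75 [ 0.4483 -0.269   0.088 ] yaw -0.2843 z [ 0.007 -0.015 -1.   ] F [ 0.53  0.04 -0.33] M [-0.038 -0.021 -0.056] q [-0.76  0.24  1.86 -0.01  1.03  1.09] 0.177
```

View pics/s3.png

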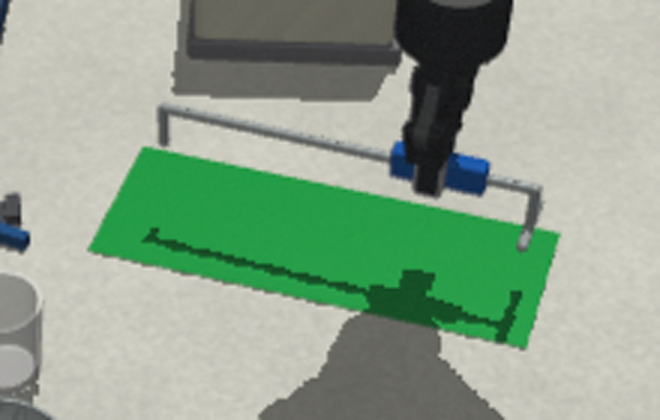

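Call:
{"api": "drive_tool", "payload": {"deltas": [[[0,0,0.025],0],[[0,0,0.025],0.05],[[0.003,0.014,0.01],0.1],[[0.003,0.014,0],0.146],[[0.003,0.014,0],0.146],[[0.003,0.014,0],0.146],[[0.003,0.014,0],0.146],[[0.003,0.014,0],0.146],[[0.003,0.014,0],0.146],[[0.003,0.014,0],0.146]]}}

```text
time_s: 5.75
eef_pos: [0.4704, -0.1533, 0.1485]
eef_rot: [0.003, 0.896, 0.444, 0.007]
wrist_force: [-0.6, 0.2, -0.5]
opening: 0.176
```

Call:
{"api": "drive_tool", "payload": {"deltas": [[[0.003,0.014,0],0.146],[[0.003,0.014,0],0.146],[[0.003,0.014,0],0.146],[[0.003,0.014,0],0.1],[[0,0,0],0]]}}

```text
time_s: 6.25
eef_pos: [0.481, -0.0928, 0.1461]
eef_rot: [-0.0, 0.739, 0.674, 0.007]
wrist_force: [0.0, -0.7, -1.3]
opening: 0.178
```

```bash
python3 st.py;python3 - <<'E'
from h import *
c=camera('top');crop(c,140,150,400,345,3,"pics/t3.png")
E
python3 st.py
```

```text
6.25 [ 0.481  -0.0928  0.1461] yaw 1.4781 z [ 0.009  0.009 -1.   ] F [ 0.03 -0.73 -1.34] M [-0.069  0.072  0.018] q [-0.44  0.08  1.9   0.01  1.15 -0.35] 0.178
6.3 [ 0.4809 -0.0935  0.1461] yaw 1.4752 z [ 0.009  0.009 -1.   ] F [-0.27 -0.39 -1.31] M [ 0.026  0.059 -0.031] q [-0.44  0.08  1.9   0.01  1.15 -0.35] 0.179
```

View pics/t3.png

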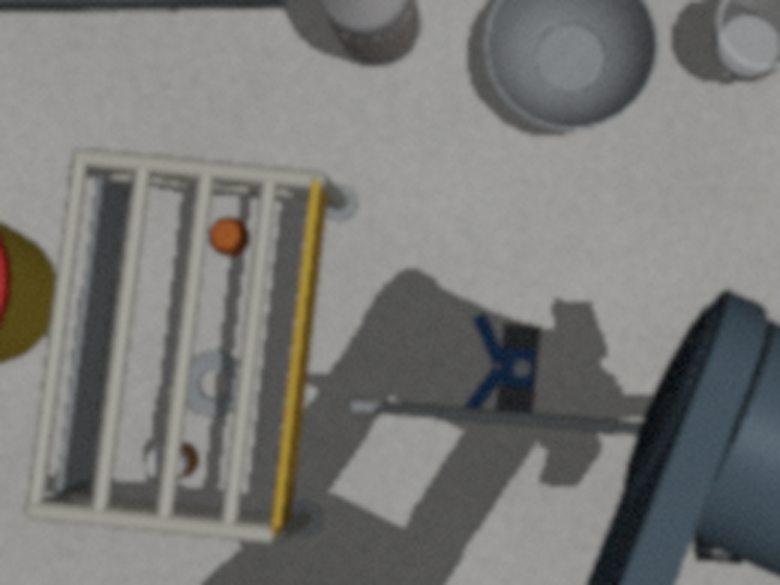

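Call:
{"api": "drive_tool", "payload": {"deltas": [[[0,-0.002,-0.025],-0.01],[[0,0,-0.025],0],[[0,0,-0.025],0],[[0,0,-0.02],0],[[0,0,-0.009],0]]}}

```text
time_s: 6.8
eef_pos: [0.4822, -0.0998, 0.0408]
eef_rot: [0.004, 0.748, 0.663, 0.007]
wrist_force: [-0.8, 0.2, -2.3]
opening: 0.174
```

```bash
python3 st.py;python3 - <<'E'
from h import *
c=camera('top');s=camera('side');crop(c,170,230,320,340,5,"pics/t4.png");crop(s,310,250,430,370,5,"pics/s4.png")
E
python3 st.py
```

```text
6.8 [ 0.4822 -0.0998  0.0408] yaw 1.4502 z [ 0.015  0.004 -1.   ] F [-0.79  0.19 -2.31] M [-0.06  -0.014  0.019] q [-0.45  0.26  1.95  0.01  0.92 -0.34] 0.174
6.9 [ 0.4822 -0.0996  0.0413] yaw 1.4511 z [ 0.015  0.004 -1.   ] F [ 0.15 -0.28 -1.83] M [-0.025 -0.026 -0.016] q [-0.45  0.26  1.95  0.01  0.92 -0.34] 0.178
```

View pics/t4.png

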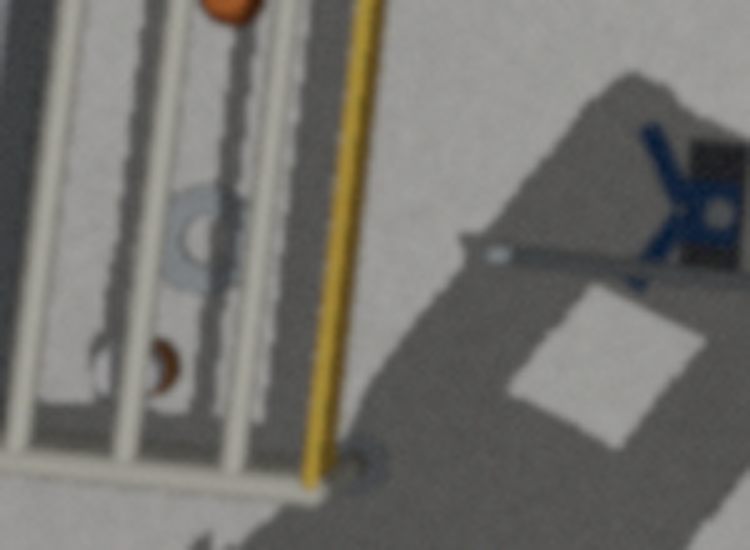

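View pics/s4.png

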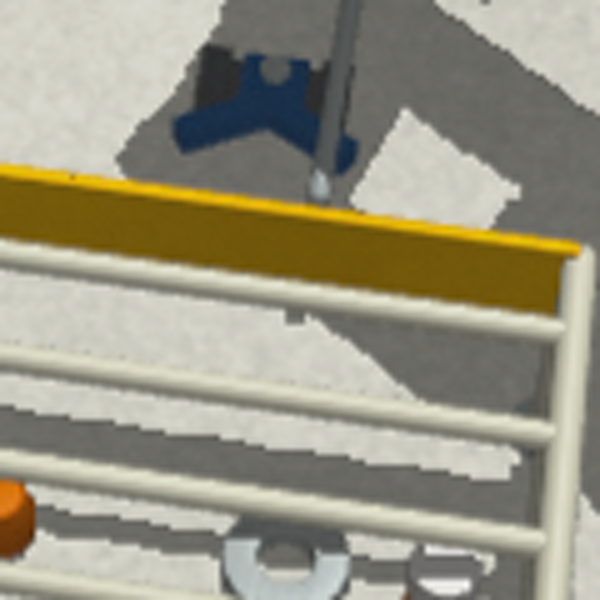

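```bash
python3 - <<'E'
from h import *
import pickle
c,s=pickle.load(open("c0.pkl","rb"))
crop(c,190,255,235,305,14,"pics/t5.png");crop(s,345,335,395,385,14,"pics/s5.png")
E
```

```text
(no output)
```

View pics/t5.png

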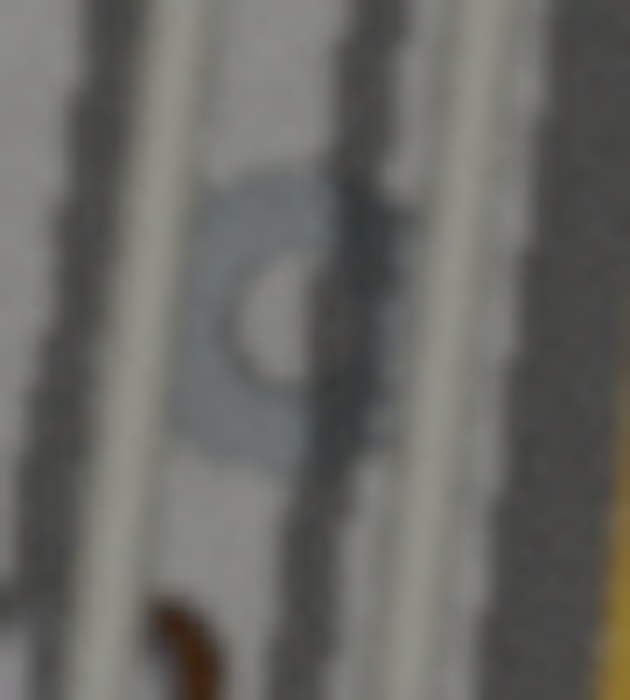

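View pics/s5.png

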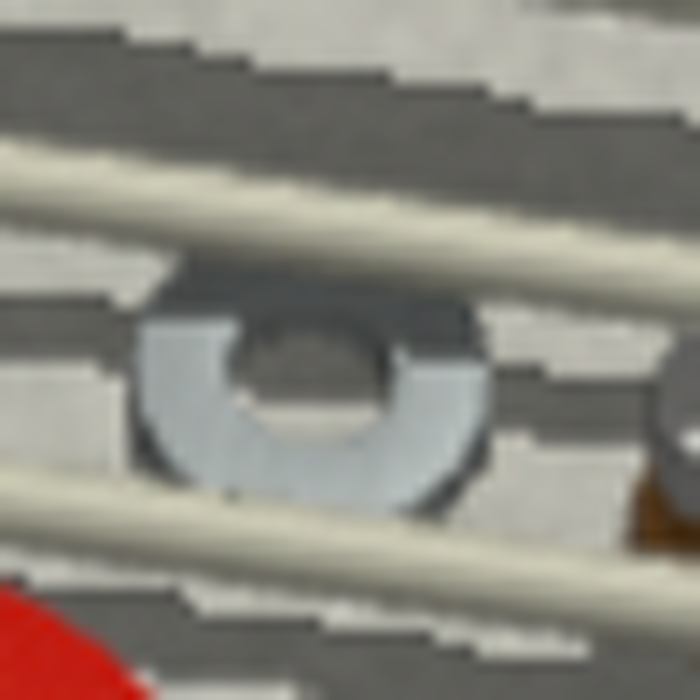

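```bash
python3 - <<'E'
from h import *
import pickle
c,s=pickle.load(open("c0.pkl","rb"))
T=lambda X,Y,x0,y0,k:(x0+(X+.5)/k-.5,y0+(Y+.5)/k-.5)
print("ring",onz(c,210.6,277.4,.01),onz(s,366.75,361.5,.01))
print("prong top",onz(c,*T(484,253,170,230,5),.062),onz(c,*T(494,254,170,230,5),.062))
print("bar far",onz(c,*T(680,271,170,230,5),.062))
print("prong side",onz(s,*T(320,185,310,250,5),.06),onz(s,*T(320,195,310,250,5),.06))
print("bar side",onz(s,*T(350,5,310,250,5),.06))
# stop corner (V inner corner) and tips
print("stop inner corner side z.015", onz(s,*T(395,90,265,250,4),.015))
print("stop inner corner top", onz(c,*T(664,325,140,190,4),.015))
E
python3 st.py
```

```text
ring [0.51487999 0.22767436 0.01      ] [0.51559112 0.2301797  0.01      ]
prong top [0.50783497 0.10708219 0.062     ] [0.50739835 0.10316995 0.062     ]
bar far [0.4999055  0.03045269 0.062     ]
prong side [0.50789177 0.10497796 0.06      ] [0.50784354 0.10943545 0.06      ]
bar side [0.49746856 0.01999315 0.06      ]
stop inner corner side z.015 [0.52577881 0.03851592 0.015     ]
stop inner corner top [0.52586858 0.03105898 0.015     ]
6.9 [ 0.4822 -0.0996  0.0413] yaw 1.4511 z [ 0.015  0.004 -1.   ] F [ 0.15 -0.28 -1.83] M [-0.025 -0.026 -0.016] q [-0.45  0.26  1.95  0.01  0.92 -0.34] 0.178
```

Call:
{"api": "drive_tool", "payload": {"deltas": [[[0.0012,0.02,0],0],[[0.0012,0.02,-0.001],0.003],[[0.0012,0.02,0],0],[[0.0012,0.02,0],0.003],[[0.0012,0.02,0],0],[[0.001,0.018,0],0],[[0,0.005,0],0]]}}

```text
time_s: 7.6
eef_pos: [0.4962, 0.0225, 0.0492]
eef_rot: [0.01, 0.75, 0.662, 0.01]
wrist_force: [-0.4, 0.9, -1.7]
opening: 0.172
```

```bash
python3 st.py;python3 - <<'E'
from h import *
c=camera('top');s=camera('side');crop(c,180,240,260,300,9,"pics/t6.png");crop(s,335,280,405,385,7,"pics/s6.png")
E
python3 st.py
```

```text
7.6 [0.4962 0.0225 0.0492] yaw 1.4462 z [ 0.029 -0.001 -1.   ] F [-0.41  0.91 -1.67] M [-0.095  0.065  0.015] q [-0.2   0.24  1.95  0.01  0.92 -0.08] 0.172
7.7 [0.4962 0.0216 0.049 ] yaw 1.4465 z [ 0.029 -0.001 -1.   ] F [-0.69 -0.3  -1.66] M [-0.056  0.015 -0.006] q [-0.2   0.25  1.95  0.01  0.92 -0.08] 0.174
```

View pics/t6.png

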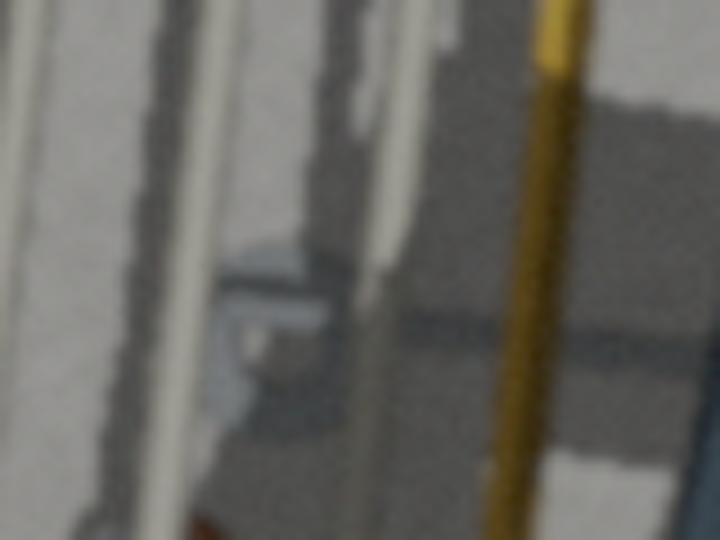

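View pics/s6.png

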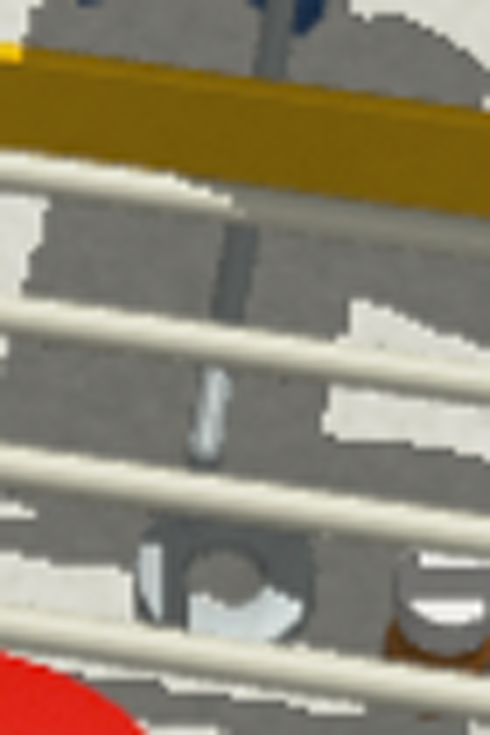

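Call:
{"api": "drive_tool", "payload": {"deltas": [[[-0.003,0,-0.005],0],[[-0.004,0.001,-0.004],0.004],[[0,0,-0.001],0]]}}

```text
time_s: 8.0
eef_pos: [0.4893, 0.0204, 0.039]
eef_rot: [0.011, 0.749, 0.663, 0.011]
wrist_force: [0.9, -1.0, -2.0]
opening: 0.173
```

```bash
python3 st.py
```

```text
8.0 [0.4893 0.0204 0.039 ] yaw 1.4487 z [ 0.03  -0.002 -1.   ] F [ 0.9  -0.98 -2.02] M [-0.026  0.041  0.01 ] q [-0.2   0.25  1.97  0.01  0.89 -0.09] 0.173
```

```bash
python3 - <<'E'
from h import *
c=camera('top');s=camera('side');crop(c,180,240,260,300,9,"pics/t7.png");crop(s,335,280,405,385,7,"pics/s7.png")
E
python3 st.py
```

```text
8.1 [0.4899 0.0204 0.0393] yaw 1.4486 z [ 0.031 -0.002 -1.   ] F [-0.88  0.04 -2.42] M [ 0.025 -0.004 -0.033] q [-0.2   0.25  1.97  0.01  0.89 -0.08] 0.17
```

View pics/t7.png

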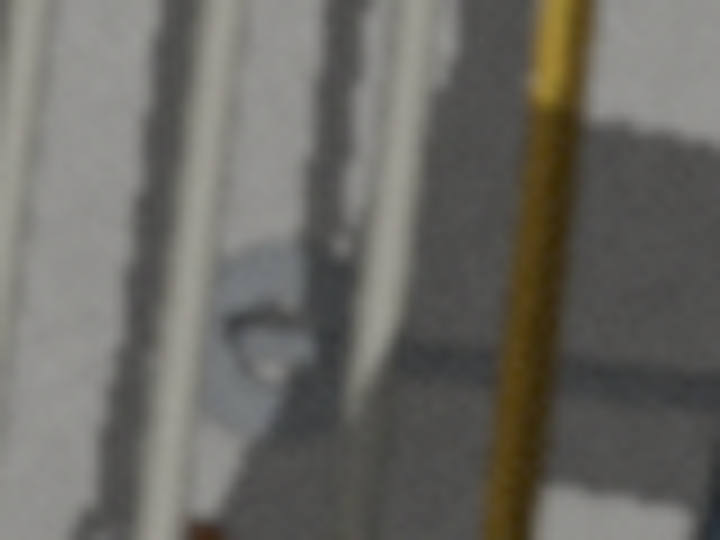

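View pics/s7.png

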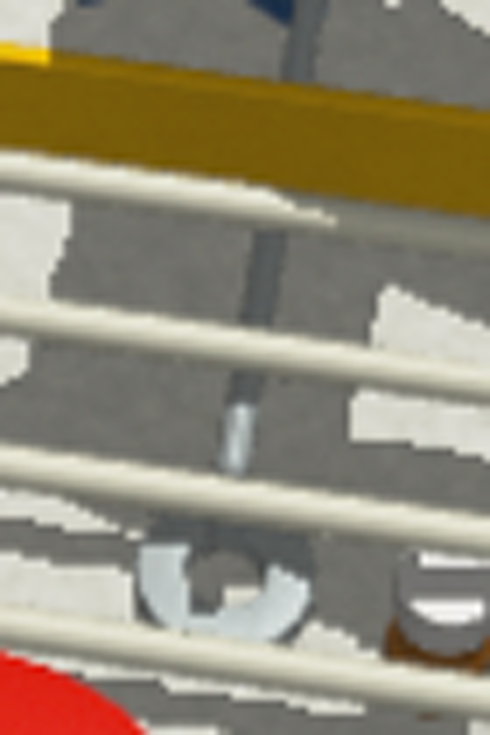

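```bash
python3 - <<'E'
from h import *
c=camera('top');s=camera('side')
T=lambda X,Y,x0,y0,k:(x0+(X+.5)/k-.5,y0+(Y+.5)/k-.5)
for X in (258,275,290): print(onz(c,*T(X,343,180,240,9),.057)[:2])
o=get_obs();print(o["eef_pos"])
P=np.array([.515,.2265])
for z in (.018,.057): print(z,"top crop",(proj(c,[*P,z])-[179.5,239.5])*9,"side crop",(proj(s,[*P,z])-[334.5,279.5])*7)
print("ring ctr",(proj(c,[.5152,.229,.01])-[179.5,239.5])*9,(proj(s,[.5152,.229,.01])-[334.5,279.5])*7)
crop(c,195,260,235,295,18,"pics/t8.png")
E
```

```text
[0.51416864 0.22207527]
[0.51412375 0.21835804]
[0.51408413 0.21507813]
[0.49043428 0.02056579 0.03974084]
0.018 top crop [277.38478451 340.4172356 ] side crop [229.9708613  544.90961129]
0.057 top crop [238.30140911 339.92691615] side crop [237.94315443 463.50597174]
ring ctr [274.13934022 339.77029284] [227.40922167 569.88432582]
```

View pics/t8.png

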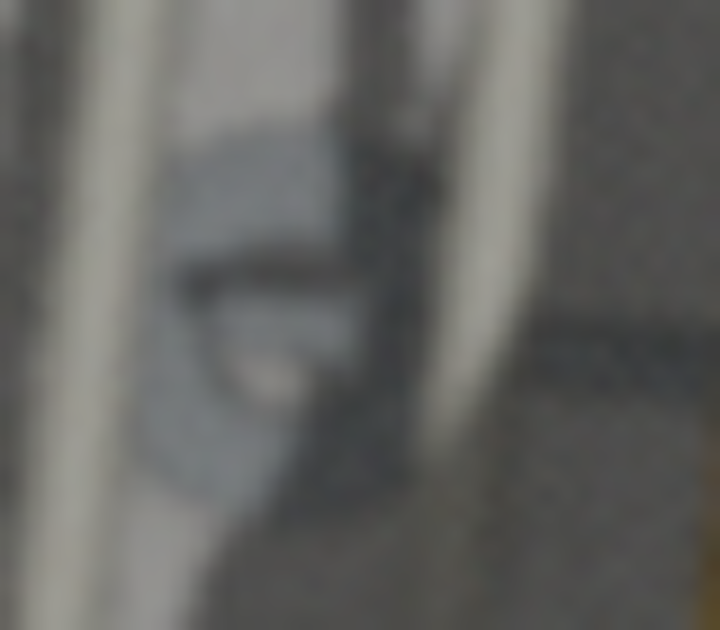

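Call:
{"api": "drive_tool", "payload": {"deltas": [[[-0.0008,0.0025,-0.003],0],[[0,0.0005,-0.004],0],[[-0.0005,0,-0.003],0]]}}

```text
time_s: 8.5
eef_pos: [0.4899, 0.0234, 0.0296]
eef_rot: [0.012, 0.749, 0.662, 0.012]
wrist_force: [-0.8, 0.2, -1.6]
opening: 0.182
```

```bash
python3 st.py
```

```text
8.5 [0.4899 0.0234 0.0296] yaw 1.4485 z [ 0.033 -0.003 -0.999] F [-0.82  0.21 -1.6 ] M [-0.047 -0.005  0.064] q [-0.2   0.27  1.98  0.01  0.86 -0.08] 0.182
```

Call:
{"api": "drive_tool", "payload": {"deltas": [[[-0.0005,0,-0.003],0],[[-0.0005,0,-0.0025],0]]}}

```text
time_s: 8.7
eef_pos: [0.4885, 0.0236, 0.0233]
eef_rot: [0.012, 0.749, 0.663, 0.011]
wrist_force: [-0.8, -0.2, -1.9]
opening: 0.177
```

```bash
python3 st.py;python3 - <<'E'
from h import *
c=camera('top');s=camera('side');crop(c,195,260,235,295,18,"pics/t9.png");crop(s,335,280,405,385,7,"pics/s9.png")
E
python3 st.py
```

```text
8.7 [0.4885 0.0236 0.0233] yaw 1.4488 z [ 0.032 -0.002 -0.999] F [-0.84 -0.21 -1.87] M [-0.03   0.041  0.014] q [-0.2   0.28  1.98  0.01  0.85 -0.08] 0.177
8.8 [0.4882 0.0237 0.0231] yaw 1.4487 z [ 0.032 -0.002 -0.999] F [ 0.41  0.61 -2.01] M [-0.015 -0.003  0.058] q [-0.2   0.28  1.98  0.01  0.85 -0.08] 0.177
```

View pics/t9.png

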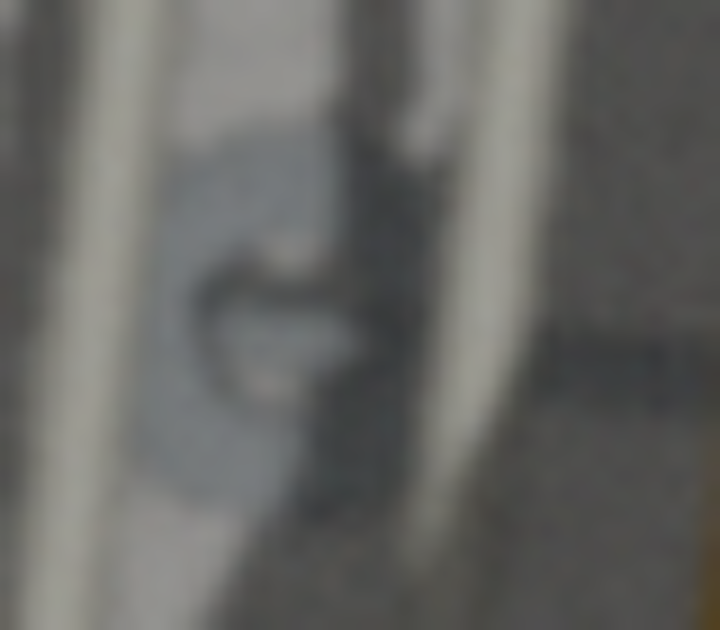

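View pics/s9.png

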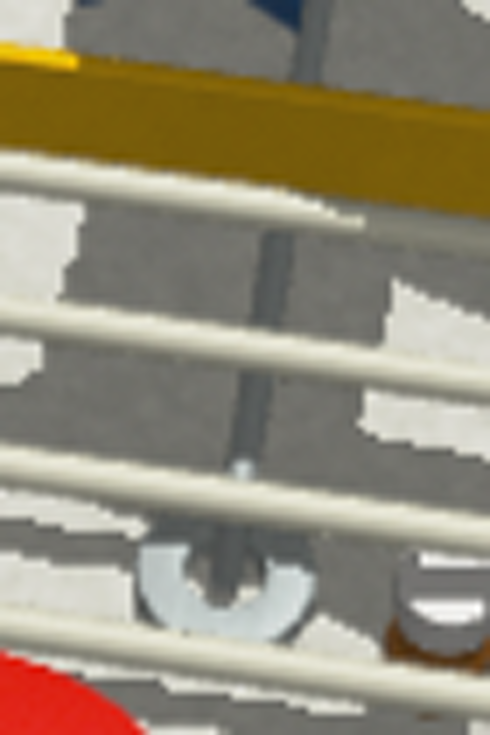

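The side view shows the prong inside the hole at about (226,580) in the crop, and there is no contact force. I'll start drawing the ring out.

Call:
{"api": "drive_tool", "payload": {"deltas": [[[0.0005,-0.005,-0.0005],0],[[0.0005,-0.005,-0.0005],0],[[0.0006,-0.008,-0.0005],0]]}}

```text
time_s: 9.1
eef_pos: [0.49, 0.0055, 0.0217]
eef_rot: [0.011, 0.748, 0.663, 0.011]
wrist_force: [-0.2, 2.0, -0.2]
opening: 0.177
```

```bash
python3 st.py
```

```text
9.1 [0.49   0.0055 0.0217] yaw 1.45 z [ 0.032 -0.002 -0.999] F [-0.25  2.02 -0.16] M [0.553 0.042 0.049] q [-0.24  0.28  1.98  0.01  0.85 -0.12] 0.177
```

Call:
{"api": "drive_tool", "payload": {"deltas": [[[0.0007,-0.008,0.0015],0],[[0.0007,-0.01,0.0005],0],[[0.0007,-0.01,0.0005],0],[[0.0007,-0.01,0.0005],0]]}}

```text
time_s: 9.5
eef_pos: [0.4931, -0.0366, 0.0251]
eef_rot: [0.012, 0.748, 0.663, 0.011]
wrist_force: [0.7, 0.7, -2.8]
opening: 0.175
```

```bash
python3 st.py;python3 - <<'E'
from h import *
c=camera('top');s=camera('side');crop(c,195,240,335,310,5,"pics/t10.png");crop(s,325,240,405,365,5,"pics/s10.png")
E
```

```text
9.5 [ 0.4931 -0.0366  0.0251] yaw 1.4499 z [ 0.032 -0.002 -0.999] F [ 0.71  0.71 -2.83] M [0.022 0.042 0.033] q [-0.32  0.29  1.97  0.01  0.86 -0.21] 0.175
```

View pics/t10.png

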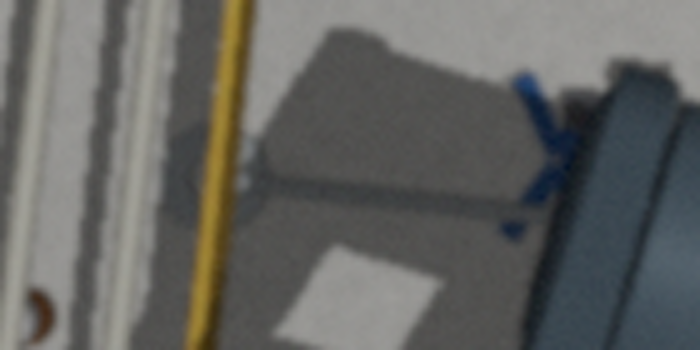

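View pics/s10.png

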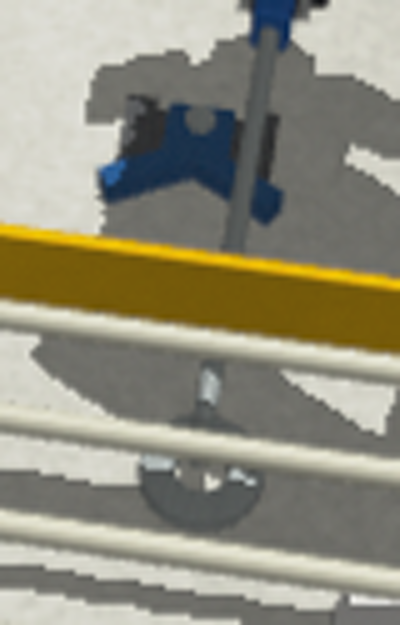

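Call:
{"api": "drive_tool", "payload": {"deltas": [[[0.001,-0.012,-0.001],0],[[0.001,-0.012,-0.0005],0],[[0.001,-0.012,0],0],[[0.001,-0.012,0],0],[[0.001,-0.012,0],0],[[0.0008,-0.01,0],0]]}}

```text
time_s: 10.2
eef_pos: [0.4993, -0.1119, 0.0235]
eef_rot: [0.011, 0.749, 0.663, 0.012]
wrist_force: [0.0, 1.0, -2.4]
opening: 0.174
```

```bash
python3 st.py;python3 - <<'E'
from h import *
c=camera('top');s=camera('side');crop(c,195,240,335,310,5,"pics/t11.png");crop(s,325,240,405,365,5,"pics/s11.png")
E
```

```text
10.2 [ 0.4993 -0.1119  0.0235] yaw 1.4492 z [ 0.032 -0.002 -0.999] F [ 0.01  1.01 -2.36] M [0.186 0.037 0.007] q [-0.46  0.32  1.92  0.02  0.87 -0.35] 0.174
```

View pics/t11.png

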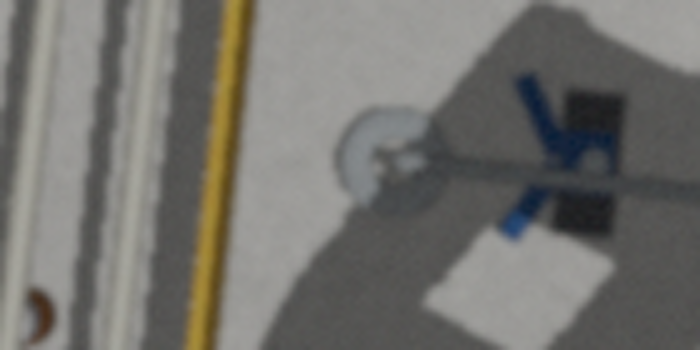

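View pics/s11.png

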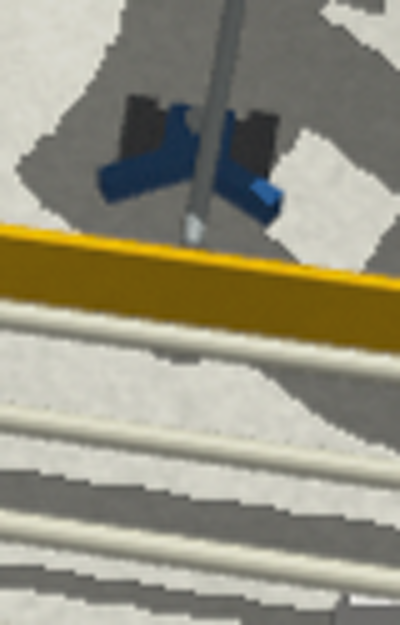

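```bash
python3 - <<'E'
from h import *
c=camera('top')
T=lambda X,Y,x0=195,y0=240,k=5:(x0+(X+.5)/k-.5,y0+(Y+.5)/k-.5)
crop(c,250,240,325,300,10,"pics/t12.png")
print("ring",onz(c,*T(392,161),.01))
for p in [(518,83),(505,230),(550,155)]: print(onz(c,*T(*p),.015))
E
```

```text
ring [0.52485798 0.09867946 0.01      ]
[0.55626471 0.04608763 0.015     ]
[0.49598576 0.0519436  0.015     ]
[0.52645852 0.0331639  0.015     ]
```

View pics/t12.png

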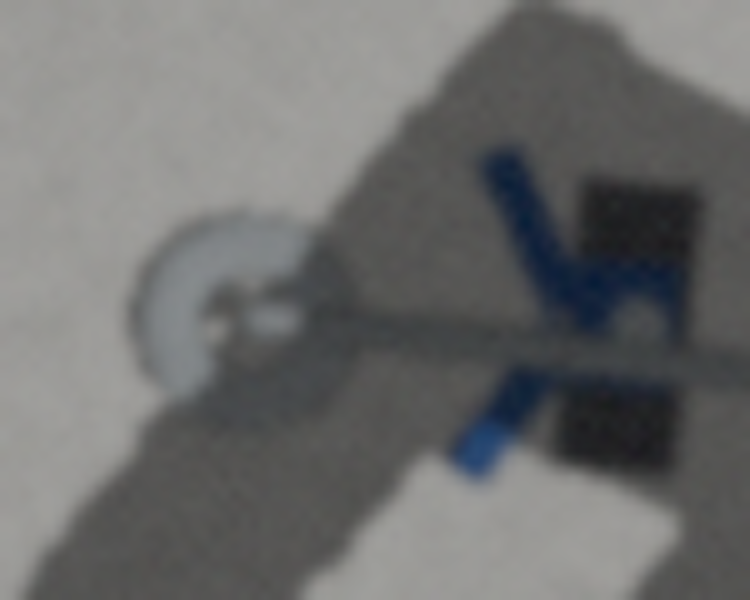

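Call:
{"api": "drive_tool", "payload": {"deltas": [[[0.0006,-0.005,0],0],[[0.0005,-0.005,0],0],[[0.0005,-0.005,0],0],[[0.0005,-0.004,0],0],[[0.0005,-0.004,0],0],[[0.0004,-0.003,0],0]]}}

```text
time_s: 10.95
eef_pos: [0.5018, -0.1377, 0.0231]
eef_rot: [0.01, 0.748, 0.663, 0.011]
wrist_force: [-0.5, 1.8, -2.1]
opening: 0.179
```

```bash
python3 st.py;python3 - <<'E'
from h import *
c=camera('top')
crop(c,250,240,325,300,10,"pics/t13.png")
E
python3 st.py
```

```text
10.95 [ 0.5018 -0.1377  0.0231] yaw 1.4504 z [ 0.031 -0.001 -1.   ] F [-0.53  1.8  -2.09] M [0.141 0.021 0.003] q [-0.51  0.34  1.9   0.02  0.88 -0.4 ] 0.179
11.0 [ 0.502  -0.1382  0.0232] yaw 1.4503 z [ 0.031 -0.001 -1.   ] F [-0.04 -0.35 -1.88] M [0.033 0.113 0.049] q [-0.51  0.34  1.9   0.02  0.88 -0.4 ] 0.178
```

View pics/t13.png

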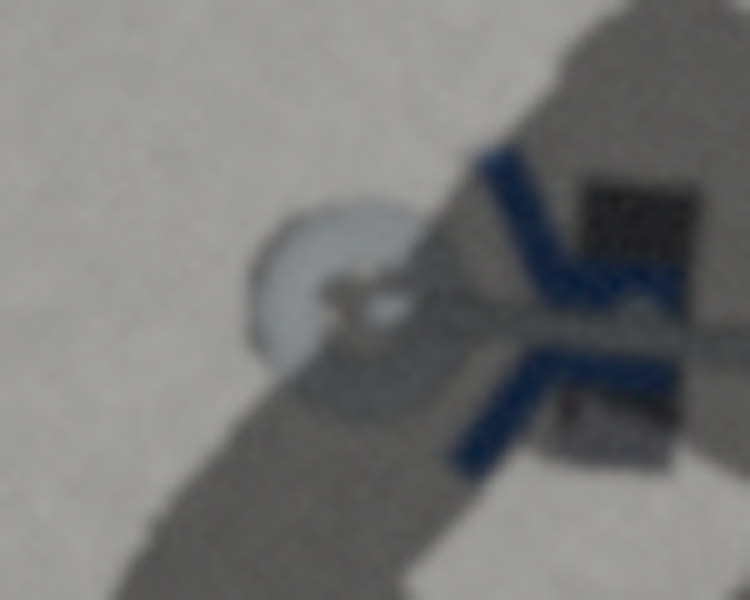

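Call:
{"api": "drive_tool", "payload": {"deltas": [[[0.0003,-0.003,0],0],[[0.0002,-0.003,0],0],[[0.0001,-0.002,0],0]]}}

```text
time_s: 11.3
eef_pos: [0.5025, -0.1465, 0.0231]
eef_rot: [0.011, 0.748, 0.663, 0.011]
wrist_force: [-0.6, 1.1, -1.6]
opening: 0.176
```

Call:
{"api": "drive_tool", "payload": {"deltas": [[[0,-0.001,0],0]]}}

```text
time_s: 11.4
eef_pos: [0.5026, -0.1478, 0.0231]
eef_rot: [0.011, 0.748, 0.663, 0.011]
wrist_force: [0.8, 0.9, -2.2]
opening: 0.175
```

Call:
{"api": "drive_tool", "payload": {"deltas": [[[0,-0.001,0],0]]}}

```text
time_s: 11.5
eef_pos: [0.5025, -0.1488, 0.023]
eef_rot: [0.01, 0.748, 0.663, 0.011]
wrist_force: [0.5, 3.1, -2.4]
opening: 0.182
```

Call:
{"api": "drive_tool", "payload": {"deltas": [[[0,-0.001,0],0]]}}

```text
time_s: 11.6
eef_pos: [0.5022, -0.149, 0.0228]
eef_rot: [0.01, 0.748, 0.663, 0.012]
wrist_force: [1.0, 6.8, -3.4]
opening: 0.179
```

```bash
python3 st.py;python3 - <<'E'
from h import *
c=camera('top')
crop(c,250,240,325,300,10,"pics/t14.png")
E
python3 st.py
```

```text
11.6 [ 0.5022 -0.149   0.0228] yaw 1.4499 z [ 0.03   0.001 -1.   ] F [ 1.02  6.77 -3.43] M [ 0.952 -0.147 -0.014] q [-0.53  0.35  1.89  0.02  0.88 -0.42] 0.179
11.65 [ 0.5021 -0.1489  0.0227] yaw 1.4498 z [ 0.03   0.001 -1.   ] F [ 1.04  5.38 -1.92] M [ 0.72  -0.105  0.005] q [-0.53  0.35  1.89  0.02  0.88 -0.42] 0.178
```

View pics/t14.png

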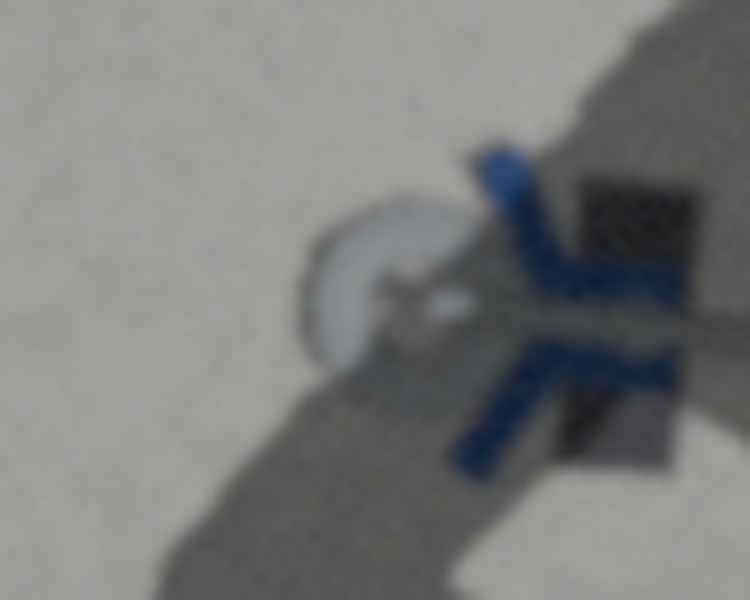

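Call:
{"api": "drive_tool", "payload": {"deltas": [[[-0.0001,-0.001,0.0002],0]]}}

```text
time_s: 11.75
eef_pos: [0.5018, -0.1489, 0.0226]
eef_rot: [0.009, 0.749, 0.663, 0.012]
wrist_force: [1.8, 5.9, -2.5]
opening: 0.175
```

Call:
{"api": "drive_tool", "payload": {"deltas": [[[-0.0001,-0.001,0.0002],0]]}}

```text
time_s: 11.85
eef_pos: [0.5015, -0.1488, 0.0224]
eef_rot: [0.008, 0.749, 0.663, 0.013]
wrist_force: [0.5, 5.5, -3.4]
opening: 0.176
```

```bash
python3 st.py
```

```text
11.85 [ 0.5015 -0.1488  0.0224] yaw 1.4492 z [ 0.029  0.005 -1.   ] F [ 0.5   5.54 -3.37] M [ 0.801 -0.27  -0.172] q [-0.53  0.35  1.89  0.02  0.88 -0.42] 0.176
```

Call:
{"api": "drive_tool", "payload": {"deltas": [[[0.0001,-0.0013,-0.0001],0]]}}

```text
time_s: 11.95
eef_pos: [0.5014, -0.149, 0.022]
eef_rot: [0.007, 0.749, 0.663, 0.013]
wrist_force: [2.4, 6.1, -3.3]
opening: 0.172
```

Call:
{"api": "drive_tool", "payload": {"deltas": [[[0.0001,-0.0014,-0.0001],0]]}}

```text
time_s: 12.05
eef_pos: [0.5013, -0.149, 0.0215]
eef_rot: [0.006, 0.749, 0.662, 0.014]
wrist_force: [1.8, 7.2, -3.2]
opening: 0.178
```

```bash
python3 st.py
```

```text
12.05 [ 0.5013 -0.149   0.0215] yaw 1.4482 z [ 0.029  0.009 -1.   ] F [ 1.76  7.19 -3.16] M [ 1.064 -0.28  -0.15 ] q [-0.53  0.35  1.89  0.03  0.89 -0.43] 0.178
```

Call:
{"api": "drive_tool", "payload": {"deltas": [[[0.0001,-0.0015,0.0002],0],[[0.0001,-0.0015,0.0002],0]]}}

```text
time_s: 12.25
eef_pos: [0.501, -0.149, 0.0209]
eef_rot: [0.004, 0.749, 0.662, 0.015]
wrist_force: [2.3, 6.6, -1.8]
opening: 0.175
```

```bash
python3 st.py
```

```text
12.25 [ 0.501  -0.149   0.0209] yaw 1.4471 z [ 0.027  0.014 -1.   ] F [ 2.31  6.55 -1.75] M [ 0.976 -0.317 -0.197] q [-0.53  0.35  1.89  0.03  0.89 -0.43] 0.175
```

Call:
{"api": "drive_tool", "payload": {"deltas": [[[0.0002,-0.0018,0.0002],0.001],[[0.0002,-0.0018,0.0002],0.001]]}}

```text
time_s: 12.45
eef_pos: [0.501, -0.149, 0.0207]
eef_rot: [0.001, 0.749, 0.662, 0.016]
wrist_force: [2.0, 9.4, 0.7]
opening: 0.175
```

```bash
python3 st.py
```

```text
12.45 [ 0.501  -0.149   0.0207] yaw 1.448 z [ 0.026  0.02  -0.999] F [2.05 9.36 0.75] M [ 1.215 -0.119 -0.229] q [-0.54  0.35  1.88  0.04  0.89 -0.44] 0.175
```

Call:
{"api": "drive_tool", "payload": {"deltas": [[[0.0002,-0.0015,0.0006],0.001],[[0.0002,-0.0015,0.0004],0.001]]}}

```text
time_s: 12.65
eef_pos: [0.501, -0.1489, 0.0209]
eef_rot: [-0.001, 0.749, 0.663, 0.018]
wrist_force: [1.6, 7.6, -1.9]
opening: 0.175
```

```bash
python3 st.py
```

```text
12.65 [ 0.501  -0.1489  0.0209] yaw 1.4495 z [ 0.025  0.024 -0.999] F [ 1.64  7.55 -1.92] M [ 0.665 -0.288 -0.302] q [-0.54  0.35  1.88  0.04  0.9  -0.44] 0.175
```

Call:
{"api": "drive_tool", "payload": {"deltas": [[[0.0002,-0.0016,0.0001],0.001],[[0.0002,-0.0016,0.0001],0.001]]}}

```text
time_s: 12.85
eef_pos: [0.5011, -0.1489, 0.0208]
eef_rot: [-0.003, 0.748, 0.663, 0.019]
wrist_force: [0.1, 9.1, 2.5]
opening: 0.174
```

```bash
python3 st.py
```

```text
12.85 [ 0.5011 -0.1489  0.0208] yaw 1.4507 z [ 0.024  0.03  -0.999] F [0.14 9.13 2.45] M [ 0.869  0.133 -0.3  ] q [-0.54  0.36  1.88  0.05  0.9  -0.45] 0.174
```

Call:
{"api": "drive_tool", "payload": {"deltas": [[[0.0001,-0.0014,0],0],[[0.0001,-0.0014,0],0]]}}

```text
time_s: 13.05
eef_pos: [0.5011, -0.1488, 0.0207]
eef_rot: [-0.005, 0.748, 0.663, 0.02]
wrist_force: [1.2, 8.0, 1.6]
opening: 0.18
```

```bash
python3 st.py
```

```text
13.05 [ 0.5011 -0.1488  0.0207] yaw 1.4503 z [ 0.023  0.034 -0.999] F [1.16 7.96 1.59] M [ 0.77   0.045 -0.222] q [-0.54  0.36  1.88  0.05  0.9  -0.45] 0.18
```

```bash
python3 - <<'E'
from h import *
c=camera('top');s=camera('side')
crop(c,250,240,325,300,10,"pics/t15.png");crop(s,335,215,400,285,9,"pics/s15.png")
E
python3 st.py
```

```text
13.15 [ 0.5011 -0.1488  0.0208] yaw 1.4501 z [ 0.023  0.034 -0.999] F [1.43 7.99 1.52] M [ 0.871  0.013 -0.24 ] q [-0.54  0.36  1.88  0.05  0.9  -0.45] 0.175
```

View pics/t15.png

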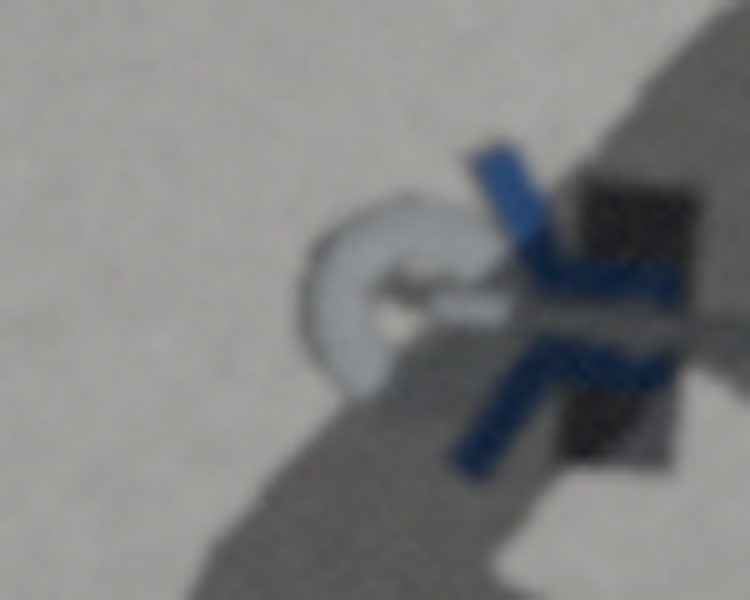

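View pics/s15.png

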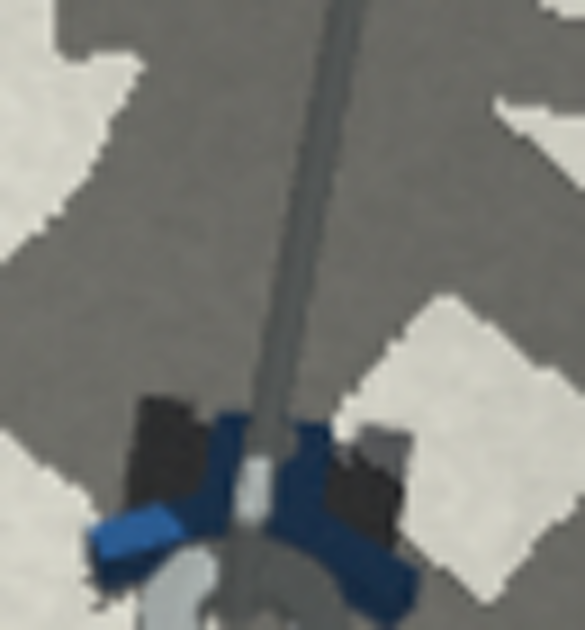

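```bash
python3 - <<'E'
from h import *
for i in range(16):
    camera('top'); o=get_obs()
    if i%3==0: print(round(o["time_s"],2),np.round(o["wrist_force"],1),np.round(o["eef_pos"],4))
E
python3 st.py
```

```text
13.2 [0.5 8.8 1.4] [ 0.5011 -0.1488  0.0207]
13.35 [-0.2  9.   1.4] [ 0.5011 -0.1488  0.0207]
13.5 [0.9 8.  1.3] [ 0.501  -0.1488  0.0207]
13.65 [0.4 8.3 1.5] [ 0.5011 -0.1488  0.0207]
13.8 [1.  8.5 1.3] [ 0.5011 -0.1488  0.0208]
13.95 [1.4 8.8 1.4] [ 0.5011 -0.1488  0.0207]
13.95 [ 0.5011 -0.1488  0.0207] yaw 1.4502 z [ 0.023  0.034 -0.999] F [1.45 8.82 1.4 ] M [ 0.798  0.053 -0.292] q [-0.54  0.36  1.88  0.05  0.9  -0.45] 0.177
```

Call:
{"api": "drive_tool", "payload": {"deltas": [[[0.0002,0.002,0.0003],0],[[0.0002,0.002,0.0003],0]]}}

```text
time_s: 14.15
eef_pos: [0.5021, -0.1454, 0.0219]
eef_rot: [-0.004, 0.748, 0.663, 0.02]
wrist_force: [-0.3, -0.1, -2.7]
opening: 0.172
```

```bash
python3 st.py
```

```text
14.15 [ 0.5021 -0.1454  0.0219] yaw 1.4509 z [ 0.024  0.032 -0.999] F [-0.27 -0.06 -2.66] M [ 0.004  0.003 -0.009] q [-0.53  0.35  1.88  0.05  0.9  -0.45] 0.172
```

Unloaded and free. Now I'll lift straight up.

Call:
{"api": "drive_tool", "payload": {"deltas": [[[0,0.001,0.003],0],[[0,0,0.005],0],[[0,0,0.007],0],[[0,0,0.008],0],[[0,0,0.002],0]]}}

```text
time_s: 14.65
eef_pos: [0.5022, -0.145, 0.0491]
eef_rot: [-0.003, 0.748, 0.663, 0.02]
wrist_force: [-0.0, 0.4, -1.3]
opening: 0.176
```

```bash
python3 st.py; python3 - <<'E'
from h import *
c=camera('top');s=camera('side')
crop(c,250,240,325,300,10,"pics/t16.png");crop(s,335,215,400,285,9,"pics/s16.png")
E
python3 st.py
```

```text
14.65 [ 0.5022 -0.145   0.0491] yaw 1.451 z [ 0.025  0.031 -0.999] F [-0.05  0.35 -1.32] M [ 0.035  0.004 -0.035] q [-0.53  0.3   1.88  0.05  0.96 -0.44] 0.176
14.75 [ 0.502  -0.1448  0.0486] yaw 1.451 z [ 0.024  0.031 -0.999] F [ 0.57 -0.19 -1.36] M [-0.052 -0.002 -0.025] q [-0.53  0.3   1.88  0.05  0.96 -0.44] 0.172
```

View pics/t16.png

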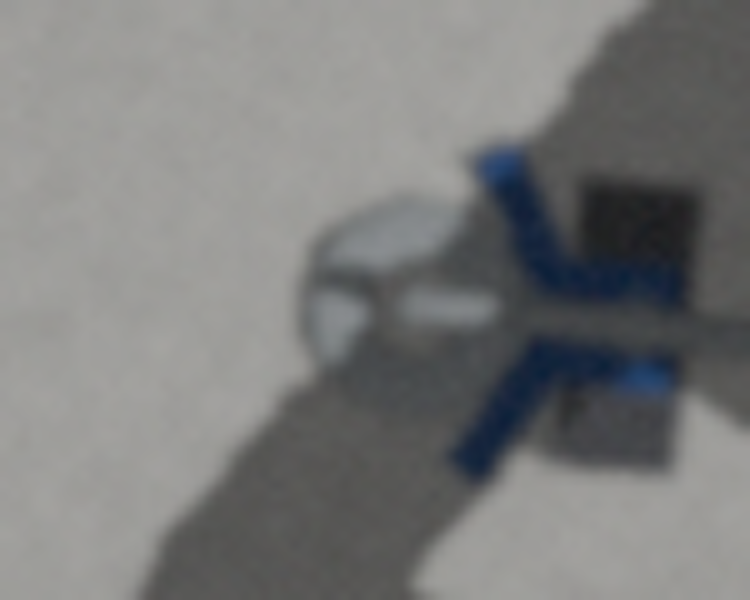

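View pics/s16.png

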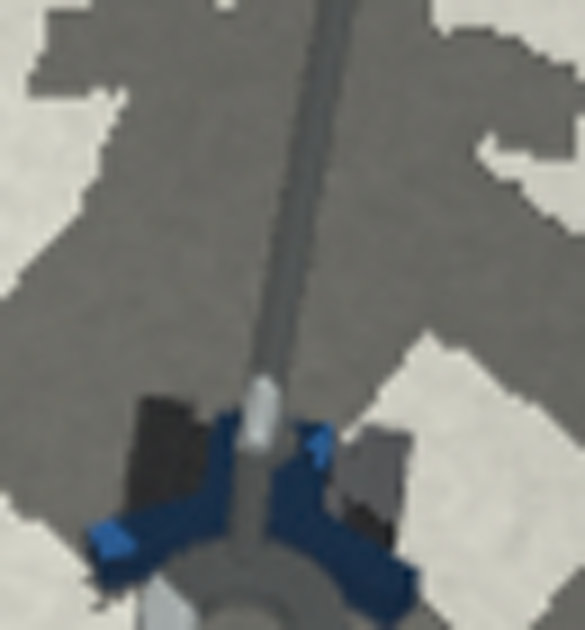

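Call:
{"api": "drive_tool", "payload": {"deltas": [[[0,0,0.015],0],[[0,0,0.025],0],[[0,0,0.025],0],[[0,0,0.02],0],[[-0.003,-0.01,0.005],-0.1],[[-0.003,-0.01,0],-0.145],[[-0.003,-0.01,0],-0.145],[[-0.003,-0.01,0],-0.145],[[-0.004,-0.01,0],-0.145],[[-0.004,-0.01,0],-0.145]]}}

```text
time_s: 15.75
eef_pos: [0.4788, -0.2046, 0.1401]
eef_rot: [0.003, 0.955, 0.295, 0.02]
wrist_force: [0.1, 0.4, -1.5]
opening: 0.174
```

Call:
{"api": "drive_tool", "payload": {"deltas": [[[-0.004,-0.01,0],-0.145],[[-0.005,-0.01,0],-0.145],[[-0.005,-0.01,0],-0.145],[[-0.005,-0.01,0],-0.145],[[-0.005,-0.01,0],-0.145],[[-0.005,-0.01,0],-0.14],[[0,0,0],-0.04]]}}

```text
time_s: 16.45
eef_pos: [0.4461, -0.2668, 0.1377]
eef_rot: [0.01, 0.985, -0.17, 0.015]
wrist_force: [-0.1, -0.0, -1.4]
opening: 0.176
```

```bash
python3 st.py; python3 - <<'E'
from h import *
s=camera('side');cv2.imwrite("pics/s17.png",s["frame"][:,:,::-1])
E
python3 st.py
```

```text
16.45 [ 0.4461 -0.2668  0.1377] yaw -0.3423 z [ 0.027 -0.024 -0.999] F [-0.13 -0.05 -1.35] M [ 0.019 -0.026  0.004] q [-0.77  0.14  1.86  0.    1.11  1.14] 0.176
16.5 [ 0.4462 -0.2663  0.1376] yaw -0.3421 z [ 0.027 -0.024 -0.999] F [ 0.39 -0.13 -2.17] M [0.057 0.073 0.03 ] q [-0.77  0.14  1.86  0.    1.11  1.14] 0.172
```

View pics/s17.png

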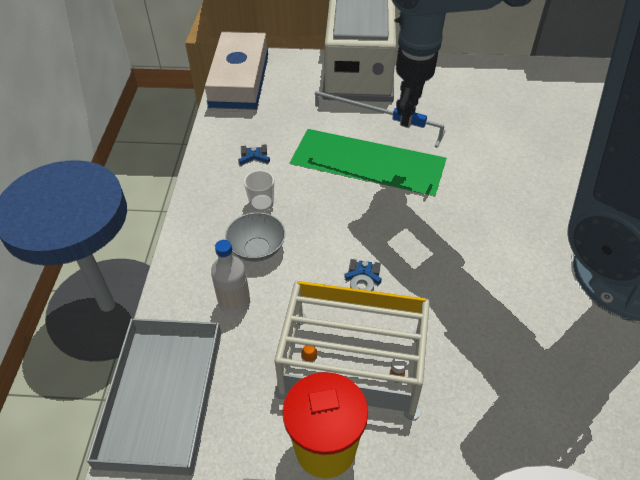

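Call:
{"api": "drive_tool", "payload": {"deltas": [[[0.003,-0.005,-0.02],0.04],[[0.003,-0.004,-0.025],0.04],[[0.002,0,-0.025],0],[[0,0,-0.015],0],[[0,0,-0.007],0]]}}

```text
time_s: 17.0
eef_pos: [0.4552, -0.2759, 0.0439]
eef_rot: [0.01, 0.992, -0.126, 0.017]
wrist_force: [0.3, 0.3, -1.2]
opening: 0.179
```

```bash
python3 st.py; python3 - <<'E'
from h import *
s=camera('side');crop(s,280,80,460,200,4,"pics/s18.png");s=camera('top');crop(s,400,170,520,370,3,"pics/t18.png")
E
python3 st.py
```

```text
17.0 [ 0.4552 -0.2759  0.0439] yaw -0.2531 z [ 0.031 -0.023 -0.999] F [ 0.29  0.28 -1.16] M [0.017 0.027 0.015] q [-0.77  0.32  1.87  0.01  0.92  1.05] 0.179
17.1 [ 0.4551 -0.2758  0.0442] yaw -0.2536 z [ 0.031 -0.023 -0.999] F [-0.83 -0.39 -1.9 ] M [0.036 0.073 0.022] q [-0.77  0.32  1.87  0.01  0.92  1.05] 0.179
```

View pics/s18.png

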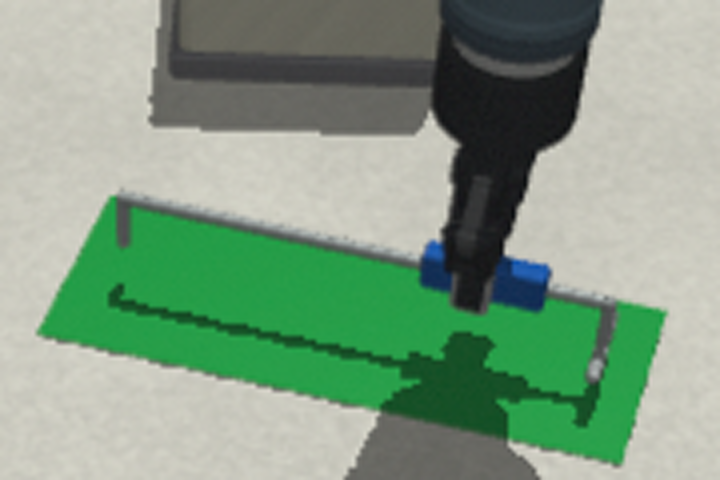

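View pics/t18.png

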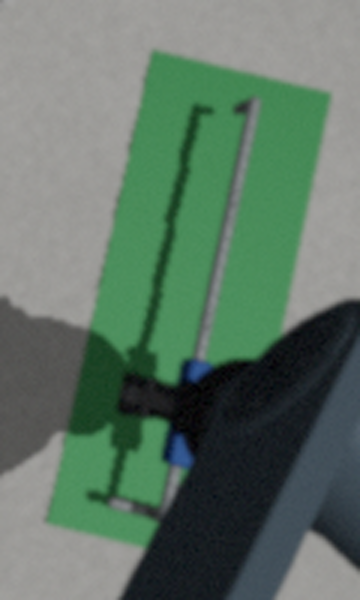

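Call:
{"api": "drive_tool", "payload": {"deltas": [[[0,0,-0.01],0],[[0,0,-0.006],0],[[0,0,-0.003],0],[[0,0,-0.002],0]]}}

```text
time_s: 17.5
eef_pos: [0.4568, -0.2772, 0.0244]
eef_rot: [0.011, 0.992, -0.126, 0.019]
wrist_force: [0.1, 0.3, -1.6]
opening: 0.171
```

```bash
python3 st.py
```

```text
17.5 [ 0.4568 -0.2772  0.0244] yaw -0.2524 z [ 0.035 -0.027 -0.999] F [ 0.14  0.29 -1.62] M [-0.003 -0.018 -0.055] q [-0.77  0.35  1.87  0.01  0.87  1.05] 0.171
```

Call:
{"api": "drive_tool", "payload": {"deltas": [[[0,0,-0.0015],0],[[0,0,-0.0012],0],[[0,0,-0.001],0]]}}

```text
time_s: 17.8
eef_pos: [0.4573, -0.2776, 0.0212]
eef_rot: [0.011, 0.992, -0.126, 0.019]
wrist_force: [-0.9, 1.5, 2.5]
opening: 0.174
```

```bash
python3 st.py
```

```text
17.8 [ 0.4573 -0.2776  0.0212] yaw -0.2523 z [ 0.036 -0.027 -0.999] F [-0.89  1.49  2.5 ] M [ 0.298  0.43  -0.083] q [-0.77  0.36  1.87  0.01  0.86  1.05] 0.174
```

Call:
{"api": "drive_tool", "payload": {"deltas": [[[-0.0003,0.0002,-0.0015],0],[[-0.0003,0.0002,-0.0015],0],[[-0.0003,0.0002,-0.0015],0]]}}

```text
time_s: 18.1
eef_pos: [0.4578, -0.2779, 0.0203]
eef_rot: [0.012, 0.992, -0.126, 0.02]
wrist_force: [-5.1, 3.0, 16.4]
opening: 0.176
```

```bash
python3 st.py
```

```text
18.1 [ 0.4578 -0.2779  0.0203] yaw -0.2525 z [ 0.037 -0.028 -0.999] F [-5.12  3.05 16.4 ] M [ 1.013  1.221 -0.074] q [-0.77  0.36  1.87  0.01  0.86  1.05] 0.176
```

Call:
{"api": "drive_tool", "payload": {"deltas": [[[-0.0003,0.0002,0.0005],0]]}}

```text
time_s: 18.2
eef_pos: [0.4576, -0.2777, 0.0214]
eef_rot: [0.012, 0.992, -0.126, 0.02]
wrist_force: [0.6, 0.4, -0.6]
opening: 0.174
```

```bash
python3 st.py; python3 - <<'E'
from h import *
s=camera('side');crop(s,285,120,460,200,4,"pics/s19.png");c=camera('wrist');cv2.imwrite("pics/w19.png",c["frame"][:,:,::-1])
E
python3 st.py
```

```text
18.2 [ 0.4576 -0.2777  0.0214] yaw -0.2525 z [ 0.037 -0.028 -0.999] F [ 0.55  0.43 -0.58] M [0.177 0.135 0.007] q [-0.77  0.36  1.87  0.01  0.86  1.05] 0.174
18.3 [ 0.4578 -0.2779  0.0212] yaw -0.2525 z [ 0.038 -0.029 -0.999] F [0.17 0.03 0.76] M [ 0.201  0.147 -0.027] q [-0.77  0.36  1.87  0.01  0.86  1.05] 0.177
```

View pics/s19.png

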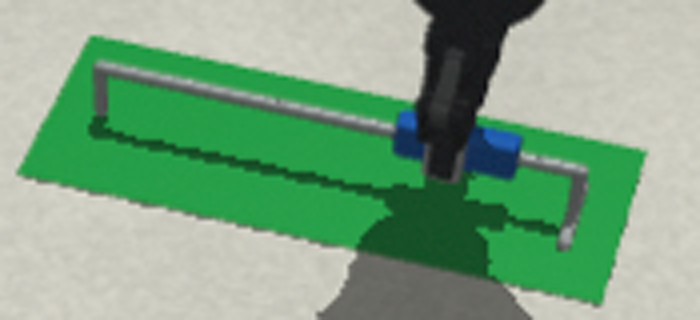

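View pics/w19.png

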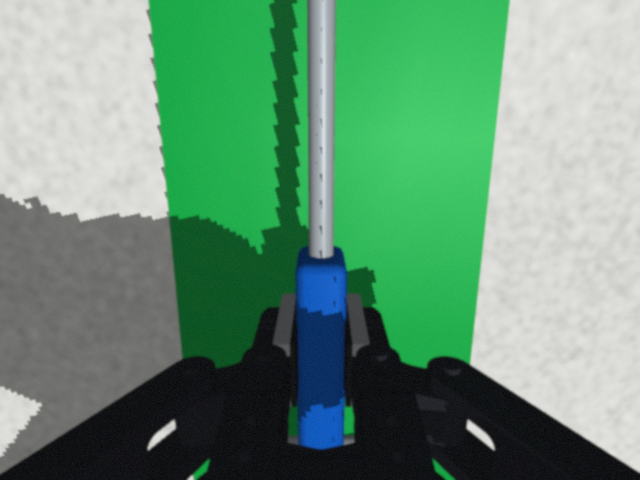

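```bash
python3 - <<'E'
from h import *
import pickle
c,s0=pickle.load(open("c0.pkl","rb"))
s=camera('side')
a=s0["frame"][130:165,300:335,::-1];b=s["frame"][130:165,295:330,::-1]
d=s0["frame"][155:195,415:445,::-1]; e=s["frame"][155:195,410:440,::-1]
r=lambda i:cv2.resize(i,(390,390),interpolation=cv2.INTER_NEAREST)
cv2.imwrite("pics/z1.png",np.hstack([r(a),r(b)]))
E
python3 st.py
```

```text
18.35 [ 0.4578 -0.278   0.0211] yaw -0.2525 z [ 0.038 -0.029 -0.999] F [ 0.37 -0.09  2.26] M [ 0.175  0.148 -0.045] q [-0.77  0.36  1.87  0.01  0.86  1.05] 0.174
```

View pics/z1.png

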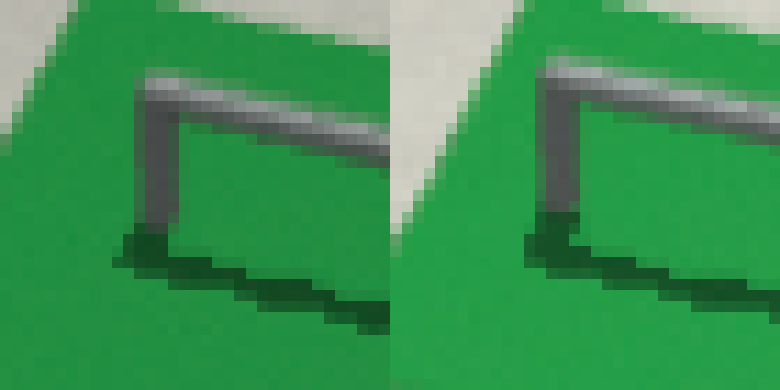

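Call:
{"api": "drive_tool", "payload": {"deltas": [[[-0.0002,0.0002,0.0002],0],[[-0.0002,0.0002,0.0002],0]], "gripper": 0.21}}

```text
time_s: 18.55
eef_pos: [0.4577, -0.278, 0.0216]
eef_rot: [0.012, 0.992, -0.126, 0.021]
wrist_force: [-0.5, 0.6, -0.1]
opening: 0.207
```

```bash
python3 st.py
```

```text
18.55 [ 0.4577 -0.278   0.0216] yaw -0.2524 z [ 0.039 -0.03  -0.999] F [-0.55  0.64 -0.11] M [ 0.005 -0.006  0.006] q [-0.77  0.36  1.88  0.01  0.86  1.05] 0.207
```

Call:
{"api": "drive_tool", "payload": {"deltas": [[[-0.0002,0.0002,0],0],[[-0.0002,0.0002,0],0],[[-0.0002,0.0002,0],0],[[-0.0002,0.0002,0],0],[[-0.0002,0.0002,0],0],[[-0.0002,0.0002,0],0]], "gripper": 0.7}}

```text
time_s: 19.15
eef_pos: [0.4564, -0.2768, 0.0213]
eef_rot: [0.012, 0.992, -0.126, 0.021]
wrist_force: [-0.0, 0.5, -1.0]
opening: 0.706
```

```bash
python3 st.py;  python3 - <<'E'
from h import *
s=camera('side');crop(s,285,120,460,200,4,"pics/s20.png");c=camera('wrist');cv2.imwrite("pics/w20.png",c["frame"][:,:,::-1])
E
```

```text
19.15 [ 0.4564 -0.2768  0.0213] yaw -0.2526 z [ 0.039 -0.03  -0.999] F [-0.03  0.49 -1.04] M [0.024 0.01  0.007] q [-0.77  0.36  1.88  0.01  0.86  1.05] 0.706
```

View pics/s20.png

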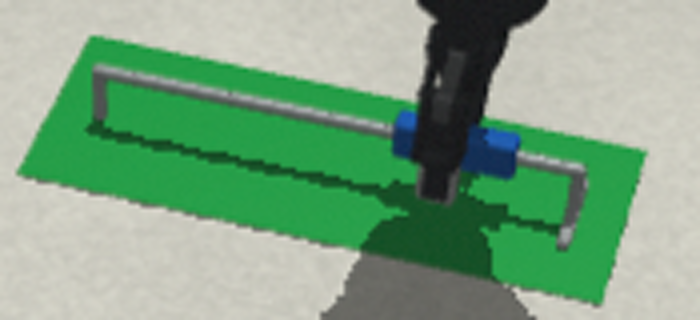

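View pics/w20.png

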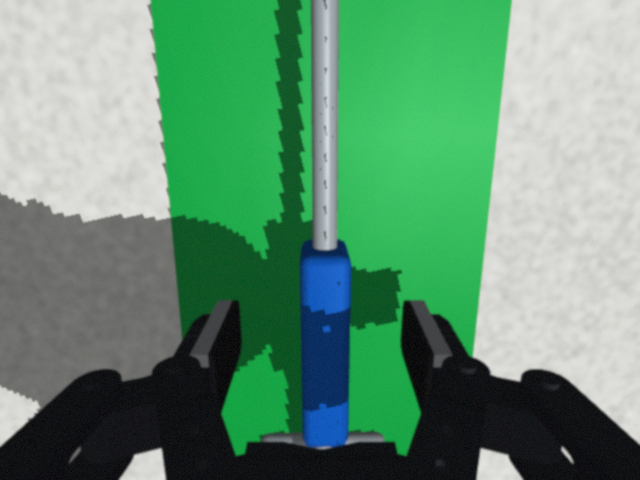

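The rod is standing level on its feet on the mat and the fingers are clear of it. I'll rise straight up.

Call:
{"api": "drive_tool", "payload": {"deltas": [[[0,0,0.008],0],[[0,0,0.015],0],[[0,0,0.025],0],[[0,0,0.03],0],[[0,0,0.04],0],[[-0.01,0,0.04],0],[[-0.01,0,0.02],0],[[0,0,0],0]], "gripper": 1}}

```text
time_s: 20.05
eef_pos: [0.4343, -0.2752, 0.2089]
eef_rot: [0.012, 0.992, -0.126, 0.021]
wrist_force: [0.8, 0.5, 0.0]
opening: 0.995
```

```bash
python3 st.py;  python3 - <<'E'
from h import *
s=camera('side');cv2.imwrite("pics/s21.png",s["frame"][:,:,::-1]);crop(s,335,245,400,300,9,"pics/s22.png");c=camera('top');cv2.imwrite("pics/t21.png",c["frame"][:,:,::-1])
E
```

```text
20.05 [ 0.4343 -0.2752  0.2089] yaw -0.252 z [ 0.038 -0.03  -0.999] F [0.78 0.54 0.01] M [-0.019 -0.004 -0.036] q [-0.8   0.03  1.82  0.01  1.24  1.02] 0.995
```

View pics/s21.png

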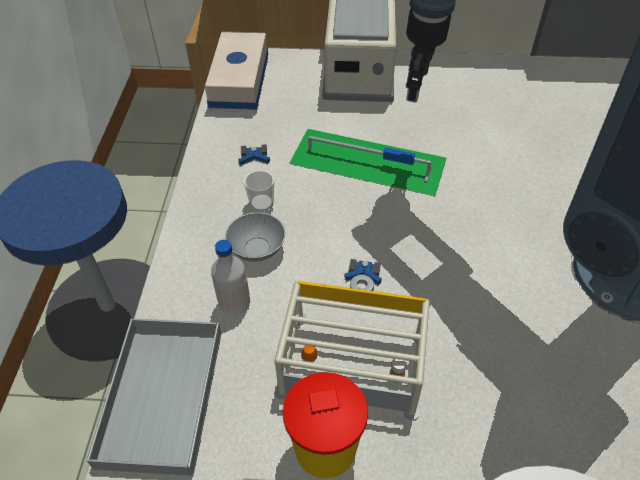

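View pics/s22.png

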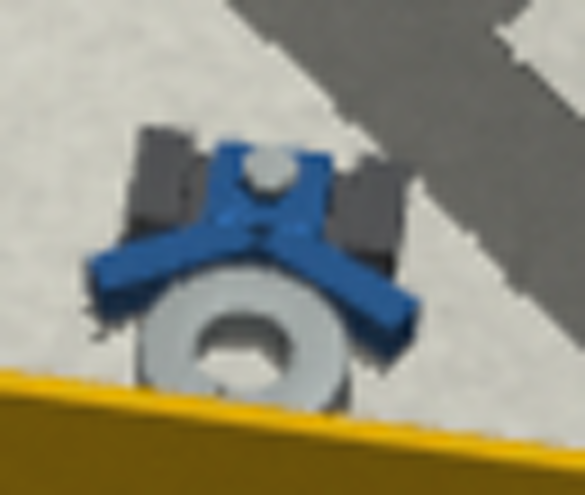

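View pics/t21.png

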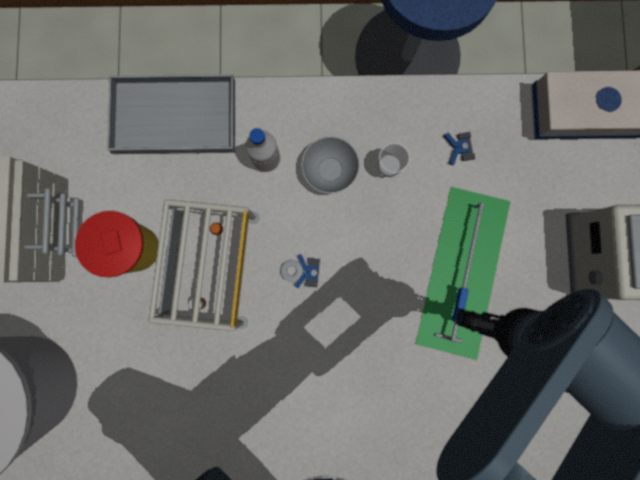

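The ring lies flat in the V against both arms, centred at about (362,283) in the side image. The rod stands fully on its mat, and everything else looks unmoved.

```bash
python3 -c "
from bench import hand_in
print(hand_in())"
```

```text
the job is handed in; nothing more can be done
None
```

The ring is lying flat in the blue V stop, the hooked rod is back on its mat, and the job was handed in at about 20 s of the 66 s allowed.

**What I did:** I gripped the rod by its handle, took it in under the header and lowered the prong into the ring's hole without feeling contact. I then drew the ring out until it came up against the stop. The pull rose from about 5.5 N to a steady 8–9 N at the wrist, held for over a second. The highest reading was about 9.4 N. After that I slackened off, lifted the prong out and laid the rod back.

**Last checks:** In the final pictures the ring is flat and against both arms of the V, and it had not moved when I unhooked. The rod is level on its own feet, well inside the mat. The guard, vial, cap, tub, bowl, spray and cup look unmoved.

**What was not clean:**
- **Tool tilt:** The tool tilted slightly under load, and I could not correct this. During part of the hold the rod's rear foot seems to have rested on the counter at about 3 N, so the pull on the ring may have been up to about 1 N below the wrist reading.
- **Setting down:** The foot touched the mat first and was pressed for a moment at about 16–18 N. The prong then dropped about 2–3 mm when I let go.
- **Start of the draw:** The prong pressed the counter at about 2 N when I began pulling.
- **Near the header:** On the way in, the arm drifted about 8 mm higher than commanded, so the bar passed only about 4 mm under the header. I felt no contact.

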